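# Put the breakfast condiments back in the rack in their row order

### The job

Breakfast is over: move the four condiment containers from the serving board to the empty rack, one to a bay and in the order in which they stand, so that the one nearest the board's handle ends in the bay beside the rack's oak end block, the next one in the next bay, and so on. Keep each one upright, set it down gently in the middle of its bay, flat on the bay floor, and let go of it; the cork coasters stay on the board.

Things in the scene. Friction and masses are not known exactly. Their poses are not given: they have to be found in the camera images.
- board: Fixed pale wooden serving board, left or right of the robot, 100 (its x) x 310 (its y) x 15 mm thick, with a handle 36 mm wide at its +y end only (to y = +195, dark hanging-hole mark). Origin: centre of the underside of the 310 mm part. Four places in a row, x = 0, y = +111 (nearest the handle), +37, -37, -111 mm. Yaw within 0.3 rad of the world axes.
- rack: Fixed empty rack: aluminium base 96 (its x) x 300 (its y) x 6 mm, origin at its underside centre. Four bays 70 mm wide, centres x = 0, y = -111, -37, +37, +111 mm, floor 6 mm up, open at -x and +x, parted by clear 4 mm dividers up to 24 mm high (one closes the +y end). Only at the -y end a pale oak block, 18 mm thick, 42 mm high. Left or right of the robot; yaw within 0.3 rad of the world axes.
- ramekin: Loose white ceramic ramekin, open on top: round, 56 mm across (foot 50 mm), 42 mm high, wall 4 mm, about 0.12 kg. Origin: centre of its underside, z up. Starts on its own coaster, underside 18 mm above the counter, within 6 mm of the coaster centre. All four stand 74 mm apart: grasp them across the row (fingers on the board's -x and +x sides).
- shaker: Loose stainless steel salt shaker: plain cylinder 40 mm across with a domed top, 60 mm high (straight up to 48 mm), about 0.11 kg. Origin: centre of its underside, z up. Starts on its own coaster, underside 18 mm above the counter, within 6 mm of the coaster centre.
- jar: Loose square amber glass honey jar, 46 x 46 mm, glass 42 mm high, with a round steel lid 38 mm across, 52 mm high in all, about 0.16 kg. Its x and y axes are square to its faces, turned at most 0.25 rad from the board's. Origin: centre of its underside, z up. Starts on its own coaster, underside 18 mm above the counter, within 6 mm of the coaster centre.
- mill: Loose dark wooden pepper mill: cylinder 44 mm across up to 42 mm height, with a thin steel band, then a narrower turned knob (34 mm across), 63 mm high in all, about 0.10 kg. Origin: centre of its underside, z up. Starts on its own coaster, underside 18 mm above the counter, within 6 mm of the coaster centre.
- pad_ramekin: Fixed cork coaster, 3 mm thick, a disc 66 mm across, lying on the serving board and showing round the foot of the ramekin; it stays on the board and only marks where the ramekin stood in the row. Origin: centre of its underside; axes parallel to the board's.
- pad_shaker: Fixed cork coaster, 3 mm thick, a square of 60 mm, lying on the serving board and showing round the foot of the shaker; it stays on the board and only marks where the shaker stood in the row. Origin: centre of its underside; axes parallel to the board's.
- pad_jar: Fixed cork coaster, 3 mm thick, a hexagon 62 mm across flats, lying on the serving board and showing round the foot of the jar; it stays on the board and only marks where the jar stood in the row. Origin: centre of its underside; axes parallel to the board's.
- pad_mill: Fixed cork coaster, 3 mm thick, an oblong of 80 mm (its x) by 56 mm (its y), lying on the serving board and showing round the foot of the mill; it stays on the board and only marks where the mill stood in the row. Origin: centre of its underside; axes parallel to the board's.
There are look-alikes about, which are no part of the job. What is shaped like the mill but blue, purple or red is not meant.

How it is judged:
By the outcome, as a careful person would: the job done as asked, in the order asked, and still so for the second after the job is handed in, with the robot touching nothing.
It also fails if it takes over 112 s, if anything falls off the work surface, if the arm or the gripper's body presses on something with over 40 N, if the wrist force passes 120 N, or if a joint passes its speed limit or range.

### The arm

A 7-joint arm with a two-finger parallel gripper is mounted at the origin on the work surface. World frame = base frame: x ahead of the robot, y to its left, z up, the work surface at z = 0. Lengths are in m, angles in rad, forces in N, time in s.
With the tool pointing down it reaches from about 0.4 to 0.9 m from the base axis. Payload 5.5 kg.
Tool frame: the origin (TCP) lies on the centre line of the jaws, within the pads' length; the fingertips stand 19 mm ahead of it and the grasp point (between the pads) is the TCP; z points along the fingers, x is the direction in which the jaws open and shut, and the axes are right-handed (so a half turn about z gives the same grasp; the last joint's range is limited). The gripper opens to 92 mm and grips with 3 to 60 N. Pads are 19 mm wide; open, the fingers measure 130 mm over their backs; the gripper's body (75 mm by 190 mm) begins 47 mm behind the grasp point.
Start: joints at [0.263, 0.501, -0.427, 1.55, 0.221, 1.138, -0.21], TCP at [0.65, 0, 0.246] pointing down, gripper open.
Joint ranges: [-2.88, 2.88], [-0.31, 2.03], [-1.54, 1.56], [0.2, 2.42], [-1.41, 4.55], [0.19, 2.02], [-2.57, 2.57]. Speed limits (rad/s): [2.57, 2.57, 3.14, 3.14, 3.14, 3.14, 3.14].

### API

Orientations are given as a unit quaternion [w, x, y, z].
In Python, from plant import r gives the robot as it stands.
- The arm moves only by the tool servo_tool, never from a script. Its argument "rows" is a list of rows, each an object of numbers: "tx", "ty", "tz": the shift along the tool's x, y, z in m; "rx", "ry", "rz": the turn, a rotation vector about the tool's x, y, z in degrees; "gripper": the opening, from 0 (shut) to 1 (fully open). In form: [{"tx": .., "ty": .., "tz": .., "rx": .., "ry": .., "rz": .., "gripper": ..}, ...]. A call has 1 to 5 rows; each row shifts and turns the commanded pose from where the row before left it, along the tool's axes as they then stand; what a row does not reach is not made up. A row lasts 1/8 s, in which the tool goes at most 62.5 mm and 10.7 degrees, less where a joint would pass 70% of its speed; a pose out of reach is approached as far as the arm can. A call with a gripper value outside its range is refused whole. The fingers move at their own pace and stop on an object; the grip force is fixed at half the most. Time passes only in rows, so rows that do not move let the fingers close. It gives the time, the measured TCP pose, the force and the opening at its end, in the units of the state.
- r.get_obs(): the state, without advancing time (a new reading comes with each control period).
- r.capture(name): name is "scene" or "side" or "wrist"; returns the picture (480x640x3 uint8, red, green, blue); there is no depth.
- r.camera_info(name): a dict with "fx", "fy", "cx", "cy" (pixels), "camera_from_world" (4x4, takes a point from world to camera coordinates). Camera axes: x right, y up, looking along -z (the intrinsics and any distortion apply to the point x, -y, -z); pixel columns grow to the right and rows downward; lengths in m; the calibration is good to about 2 mm. The wrist camera is an equidistant fisheye: a pixel r from the principal point sees the ray r / f radians off the axis. A picture is of the moment at which its call begins: read the wrist's pose just before it. camera_info takes no time and is no camera call; for the wrist camera it gives the pose at the moment of the call.
- r.job_done(): hands the job in, once; it reports no verdict.
The state is a dict: "time": time; "joints": joint angles; "qvel": joint speeds; "tau": joint torques, N m; "ee_pos": TCP position; "ee_rot": TCP orientation; "ft_force": force on the tool from outside, world axes, zero at the start; "torque": the same for the moment, N m; "opening": finger opening in m.
Only numpy, scipy, OpenCV 4.12 (cv2) and the standard library are available. Lean on these libraries where they do the work, as an engineer would, in place of code of your own. Each camera call takes 0.05 s, during which the arm holds its last target.

## Working session

There is one attempt and no reset: what is moved stays moved. The work goes in short steps, Python scripts to look and compute and a tool call to move; the robot and the scene stay as the last step left them, time stands still between calls to the robot, and variables do not carry over. Pictures are saved under pics/ and viewed, and the job is handed in when it is done.

Besides the shell and the picture viewer there is one more tool, called after ">>>" by a JSON object that holds its "method" and its "body", one argument or row to a line. servo_tool: Moves the arm, as the interface text tells. Its arguments: {"type":"object","properties":{"rows":{"type":"array","items":{"type":"object","properties":{"tx":{"type":"number"},"ty":{"type":"number"},"tz":{"type":"number"},"rx":{"type":"number"},"ry":{"type":"number"},"rz":{"type":"number"},"gripper":{"type":"number"}}}}},"required":["rows"]}

```bash
ls; mkdir -p pics; python3 - <<'E'
from plant import r
import cv2,json
o=r.get_obs();print(o)
for n in ["scene","side","wrist"]:
    i=r.camera_info(n);print(n,i)
    cv2.imwrite(f"pics/{n}0.png",r.capture(n)[:,:,::-1])
E
```

```text
pics
{'time': 0.0, 'joints': array([ 0.2631928 ,  0.50184432, -0.42676752,  1.55145254,  0.22079183,
        1.13827799, -0.21030998]), 'qvel': array([-0.00056963, -0.00061976, -0.00025875, -0.00050831,  0.00096898,
        0.00149676, -0.00030901]), 'tau': array([-1.62834690e-04, -5.66597199e+01, -5.81602022e+00, -2.79113513e+01,
       -6.85700797e-02,  3.08415934e-02,  1.78752666e-04]), 'ee_pos': array([ 6.49339853e-01, -5.12263201e-05,  2.44677370e-01]), 'ee_rot': array([-3.28538443e-05,  9.99999534e-01,  1.41856312e-05, -9.64607729e-04]), 'ft_force': array([ 0.05800154, -0.39819936,  0.36175889]), 'torque': array([-0.03566963,  0.05963356, -0.04386428]), 'opening': 0.09172212648390886}
scene {'fx': 549.5193141390174, 'fy': 549.5193141390174, 'cx': 328.5544381752339, 'cy': 237.70591035264306, 'camera_from_world': array([[-7.81201269e-01,  6.24279151e-01, -3.43540299e-04,
         4.44395927e-01],
       [-4.51539015e-01, -5.64660083e-01,  6.90848398e-01,
         2.36982303e-01],
       [ 4.31088268e-01,  5.39846767e-01,  7.22999567e-01,
        -1.44048509e+00],
       [ 0.00000
[... 217 characters left out ...]
27, -0.4660639 ,  0.0083906 ,  0.482424  ],
       [ 0.35582121, -0.6635948 ,  0.65805259, -0.22192169],
       [-0.3011266 ,  0.5851721 ,  0.75292522, -0.66839647],
       [ 0.        ,  0.        ,  0.        ,  1.        ]])}
wrist {'fx': 371.64829954431775, 'fy': 371.64829954431775, 'cx': 323.2199771452756, 'cy': 235.9857405382258, 'camera_from_world': array([[ 9.99995906e-01,  5.91813575e-04, -2.79948331e-03,
        -6.48151669e-01],
       [-1.28862741e-03,  9.66689703e-01, -2.55947959e-01,
         3.32736691e-02],
       [ 2.55475822e-03,  2.55950519e-01,  9.66686508e-01,
        -3.90784484e-01],
       [ 0.00000000e+00,  0.00000000e+00,  0.00000000e+00,
         1.00000000e+00]])}
```

View pics/scene0.png

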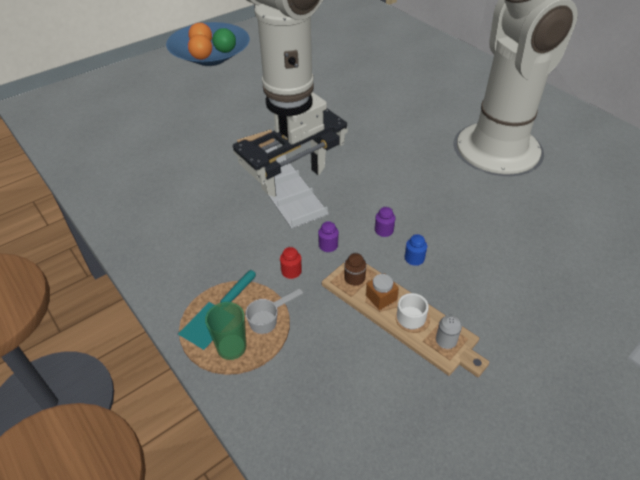

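View pics/side0.png

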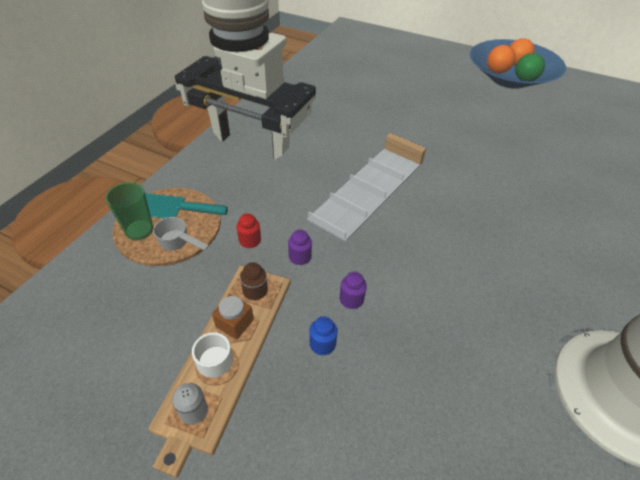

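View pics/wrist0.png

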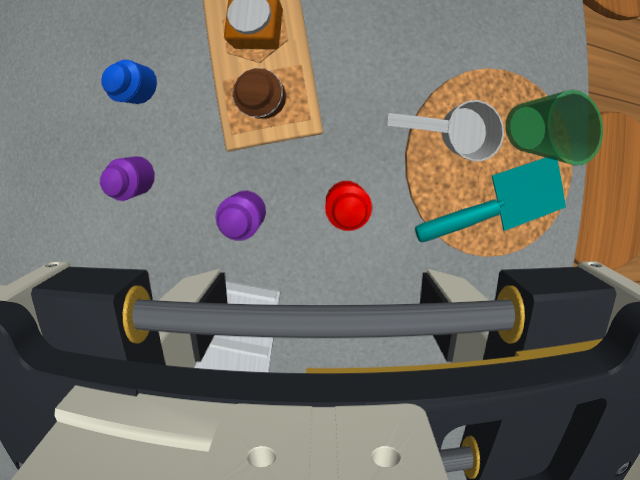

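```bash
python3 - <<'E'
import cv2
s=cv2.imread("pics/side0.png")
c=s[255:475,140:300];cv2.imwrite("pics/c1.png",cv2.resize(c,None,fx=2.7,fy=2.7,interpolation=cv2.INTER_CUBIC))
c=s[130:245,300:430];cv2.imwrite("pics/c2.png",cv2.resize(c,None,fx=5,fy=5,interpolation=cv2.INTER_CUBIC))
s=cv2.imread("pics/scene0.png")
c=s[245:380,315:495];cv2.imwrite("pics/c3.png",cv2.resize(c,None,fx=4,fy=4,interpolation=cv2.INTER_CUBIC))
E
```

```text
(no output)
```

View pics/c1.png

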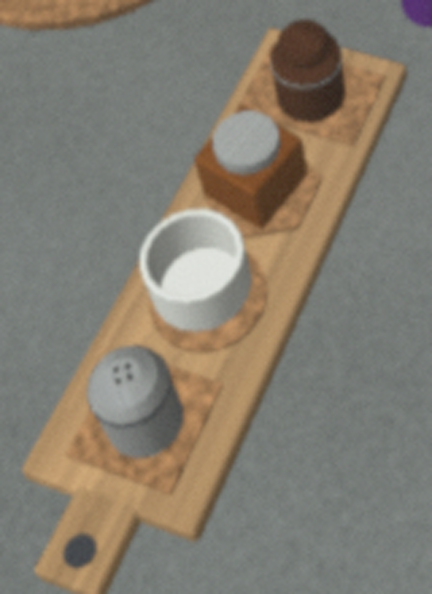

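View pics/c2.png

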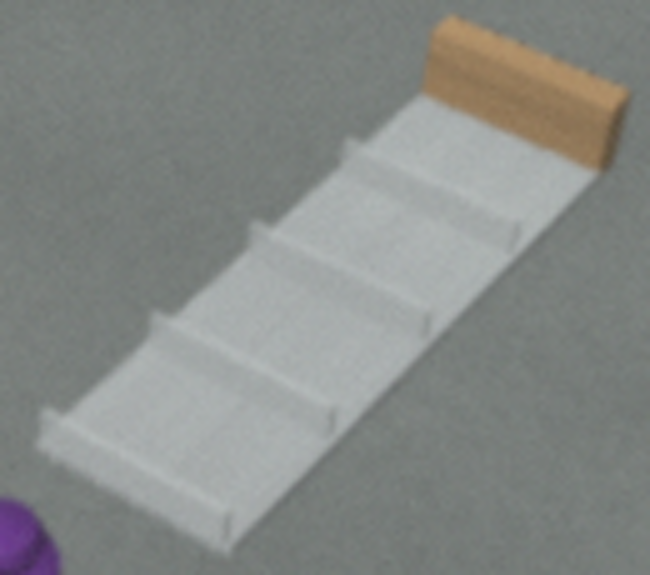

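View pics/c3.png

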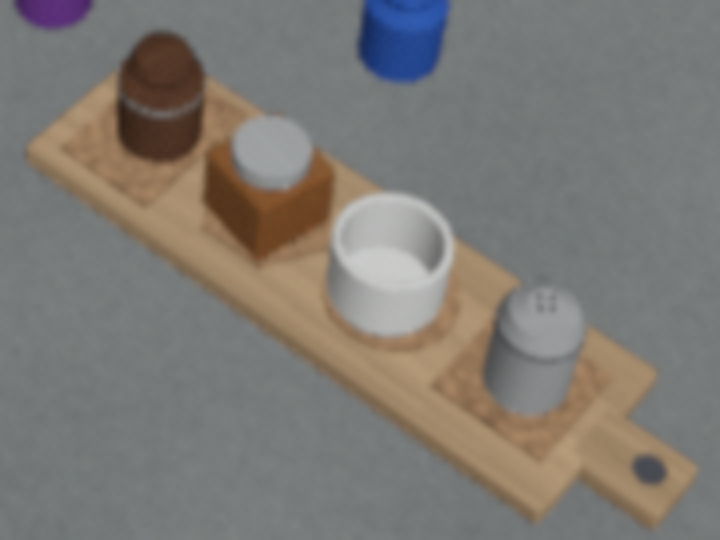

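```bash
cat > h.py <<'E'
import numpy as np
from plant import r
def ray(n,u,v,info=None):
    i=info or r.camera_info(n)
    T=i["camera_from_world"];R=T[:3,:3];c=-R.T@T[:3,3]
    a=(u-i["cx"])/i["fx"];b=(v-i["cy"])/i["fy"]
    if n=="wrist":
        t=np.hypot(a,b);k=np.sin(t)/t if t>0 else 1
        d=np.array([a*k,-b*k,-np.cos(t)])
    else: d=np.array([a,-b,-1.])
    return c,R.T@d
def pt(n,u,v,z,info=None):
    c,d=ray(n,u,v,info);return c+d*(z-c[2])/d[2]
def proj(n,p,info=None):
    i=info or r.camera_info(n)
    T=i["camera_from_world"];q=T[:3,:3]@p+T[:3,3];x,y,z=q[0],-q[1],-q[2]
    if n=="wrist":
        h=np.hypot(x,y);t=np.arctan2(h,z);k=t/h if h>0 else 1
        return np.array([i["cx"]+i["fx"]*x*k,i["cy"]+i["fy"]*y*k])
    return np.array([i["cx"]+i["fx"]*x/z,i["cy"]+i["fy"]*y/z])
E
python3 - <<'E'
from h import *
np.set_printoptions(precision=4,suppress=True)
a=lambda u,v,z:pt("side",140+u/2.7-.3,255+v/2.7-.3,z)
b=lambda u,v,z:pt("scene",315+u/4-.4,245+v/4-.4,z)
S={"hL":a(25,470,.015),"hR":a(197,533,.015),"fL":a(268,30,.015),"fR":a(405,66,.015),"sh":a(123,373,.078),"ram":a(194,258,.06),"jar":a(247,141,.07),"mill":a(307,45,.079)}
C={"hL":b(537,515,.015),"hR":b(655,375,.015),"fL":b(28,150,.015),"fR":b(118,72,.015),"sh":b(545,302,.078),"ram":b(392,243,.06),"jar":b(272,150,.07),"mill":b(162,52,.079)}
for k in S: print(k,S[k][:2],C[k][:2])
for D in(S,C):
    c=sum(D[k] for k in("hL","hR","fL","fR"))/4
    ax=(D["hL"]+D["hR"]-D["fL"]-D["fR"])/2
    print(c[:2],np.linalg.norm(ax),np.degrees(np.arctan2(-ax[0],ax[1])))
c2=lambda u,v,z:pt("side",300+u/5-.4,130+v/5-.4,z)
for z in(.024,.03):
    for p in[(348,140),(255,225),(155,315),(47,410),(520,220), (430,308),(333,408),(230,515)]: print(z,p,c2(*p,z)[:2])
print(c2(447,15,.042),c2(628,92,.042),c2(600,175,.003), c2(228,553,0),c2(40,445,0))
E
```

```text
hL [0.5952 0.3797] [0.6014 0.3793]
hR [0.4993 0.3635] [0.505  0.3636]
fL [0.6463 0.0794] [0.6489 0.0777]
fR [0.5503 0.0623] [0.5801 0.0659]
sh [0.5552 0.3305] [0.5553 0.328 ]
ram [0.5695 0.2573] [0.5742 0.2546]
jar [0.582  0.1867] [0.5861 0.185 ]
mill [0.5847 0.1176] [0.5919 0.1115]
[0.5728 0.2212] 0.30501047298741524 9.642016633550325
[0.5838 0.2216] 0.3058541013450775 11.561838247100114
0.024 (348, 140) [ 0.5566 -0.3156]
0.024 (255, 225) [ 0.5692 -0.2412]
0.024 (155, 315) [ 0.5821 -0.1683]
0.024 (47, 410) [ 0.5955 -0.0969]
0.024 (520, 220) [ 0.4688 -0.2993]
0.024 (430, 308) [ 0.4826 -0.2269]
0.024 (333, 408) [ 0.495  -0.1523]
0.024 (230, 515) [ 0.507  -0.0794]
0.03 (348, 140) [ 0.5542 -0.3081]
0.03 (255, 225) [ 0.5667 -0.2344]
0.03 (155, 315) [ 0.5794 -0.1621]
0.03 (47, 410) [ 0.5927 -0.0915]
0.03 (520, 220) [ 0.4672 -0.2918]
0.03 (430, 308) [ 0.4808 -0.2201]
0.03 (333, 408) [ 0.4932 -0.1463]
0.03 (230, 515) [ 0.505  -0.0741]
[ 0.545  -0.4023  0.042 ] [ 0.4517 -0.3853  0.042 ] [ 0.4528 -0.3734  0.003 ] [ 0.507  -0.0816  0.    ] [ 0.5997 -0.0994  0.    ]
```

>>> {"method": "servo_tool", "body": {
  "rows": [
    {"tx": -0.025, "ty": -0.05, "rz": 0, "gripper": 1},
    {"tx": -0.025, "ty": -0.05, "gripper": 1},
    {"rz": -9.6, "gripper": 1},
    {"gripper": 1}
  ]
}}

```text
invalid input at $.rows[0]: expected keys tx, ty, tz, rx, ry, rz, gripper
```

```bash
cat > cap.py <<'E'
import sys,cv2
from h import *
o=r.get_obs();i=r.camera_info("wrist");im=r.capture("wrist")[:,:,::-1]
cv2.imwrite(f"pics/{sys.argv[1]}.png",im);np.savez(f"pics/{sys.argv[1]}.npz",**i);print(o["time"],o["ee_pos"],o["ee_rot"])
E
python3 cap.py w1
```

```text
0.15 [ 6.49496774e-01 -3.43437044e-05  2.44885733e-01] [-3.23109094e-05  9.99999713e-01  3.51167371e-05 -7.56039862e-04]
```

View pics/w1.png

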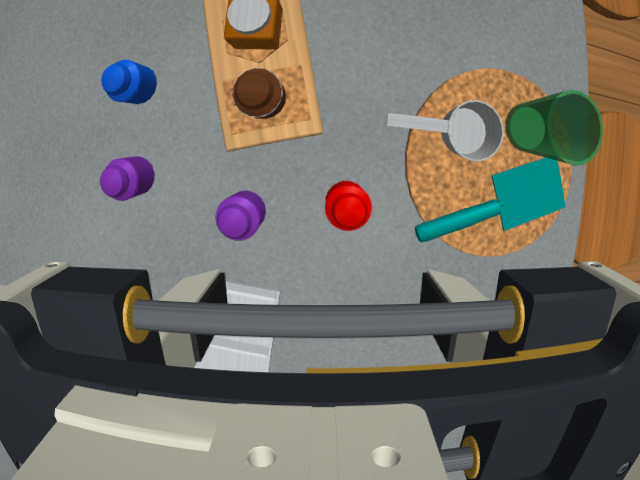

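>>> {"method": "servo_tool", "body": {
  "rows": [
    {"tx": -0.02, "ty": -0.05, "tz": 0, "rx": 0, "ry": 0, "rz": 0, "gripper": 1},
    {"tx": -0.02, "ty": -0.05, "tz": 0, "rx": 0, "ry": 0, "rz": 0, "gripper": 1},
    {"tx": -0.02, "ty": -0.02, "tz": 0, "rx": 0, "ry": 0, "rz": -9.6, "gripper": 1},
    {"tx": 0, "ty": 0, "tz": 0, "rx": 0, "ry": 0, "rz": 0, "gripper": 1},
    {"tx": 0, "ty": 0, "tz": 0, "rx": 0, "ry": 0, "rz": 0, "gripper": 1}
  ]
}}

```text
time: 0.82
ee_pos: [0.5906, 0.1189, 0.2457]
ee_rot: [0.0, 0.997, 0.082, 0.0]
ft_force: [-0.1, -0.4, -0.3]
opening: 0.0915
```

```bash
python3 cap.py w2
```

```text
0.825 [0.59055936 0.11885395 0.24570639] [4.06235805e-04 9.96602224e-01 8.23638540e-02 1.92624701e-04]
```

View pics/w2.png

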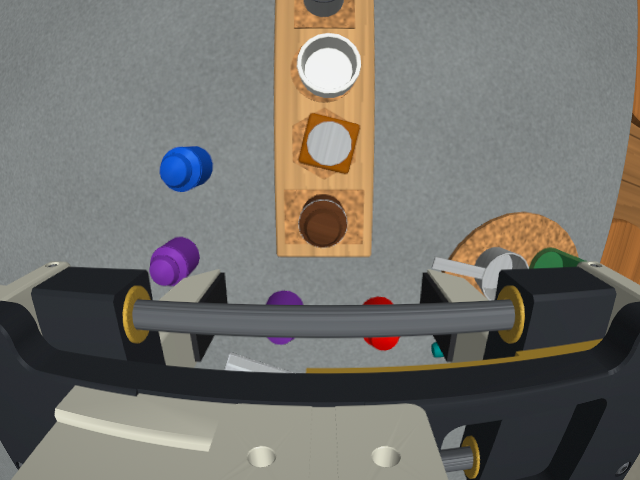

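```bash
python3 - <<'E'
import cv2
s=cv2.imread("pics/w2.png")
c=s[0:180,265:385];cv2.imwrite("pics/c4.png",cv2.resize(c,None,fx=3.3,fy=3.3,interpolation=cv2.INTER_CUBIC))
c=s[80:265,140:385];cv2.imwrite("pics/c5.png",cv2.resize(c,None,fx=3.2,fy=3.2,interpolation=cv2.INTER_CUBIC))
E
```

```text
(no output)
```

View pics/c4.png

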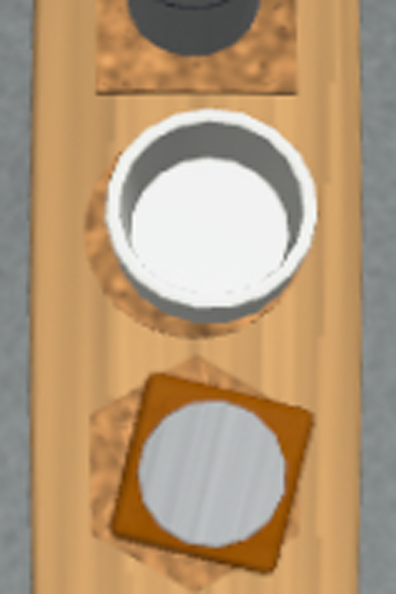

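View pics/c5.png

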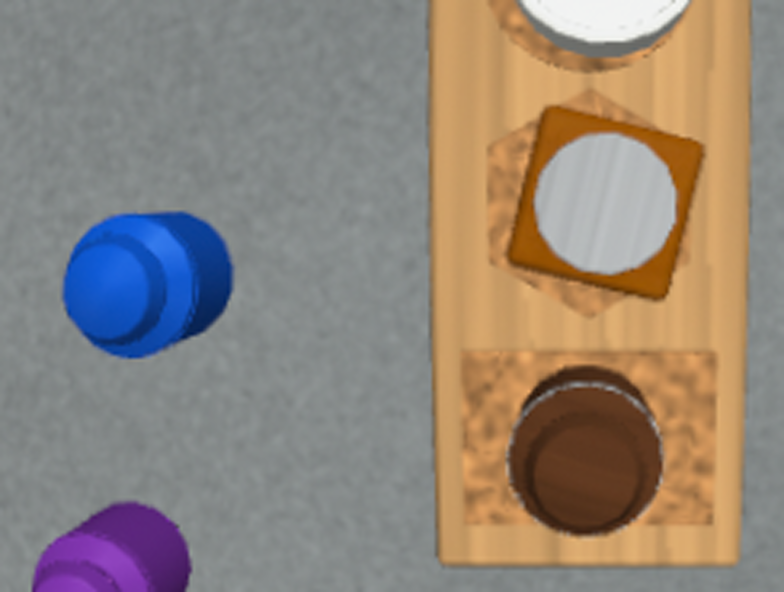

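```bash
python3 - <<'E'
from h import *
np.set_printoptions(precision=4,suppress=True)
i={k:v for k,v in np.load("pics/w2.npz").items()}
A=lambda u,v,z:pt("wrist",265+u/3.3-.35,v/3.3-.35,z,i)
B=lambda u,v,z:pt("wrist",140+u/3.2-.35,80+v/3.2-.35,z,i)
print("ram",A(211.5,209,.06)); print("lid",B(605,203,.07),"lid c4",A(212,474,.07))
q=[B(*p,.06) for p in[(547,105),(703,145),(665,298),(510,262)]]
print("jar",sum(q)/4)
for k in range(4):
    d=q[(k+1)%4]-q[k];print(np.linalg.norm(d),np.degrees(np.arctan2(d[1],d[0])))
print("mill",B(585.5,454,.06),"knob",B(586,472,.08))
c1,c2=B(440,564,.015),B(739,564,.015);print(c1,c2,c1/2+c2/2)
t1,t2=A(32,5,.015),A(360,5,.015);print(t1,t2)
m=(t1+t2-c1-c2)/2;print("yaw",np.degrees(np.arctan2(-m[0],m[1])),np.degrees(np.arctan2(*(c2-c1)[[1,0]])))
m/=np.linalg.norm(m);print("boardc",(c1+c2)/2+.155*m)
o=B(585+0,437,.018);print("padmill",(B(461,350,.018)+B(716,350,.018)+B(714,524,.018)+B(464,524,.018))/4)
print("blue top",B(115,290,.06),"purple",pt("wrist",175,268,.05,i))
print("purple2",pt("side",300,258,.0),"red",pt("side",249,240,0))
E
```

```text
ram [0.572  0.2541 0.06  ]
lid [0.5836 0.1841 0.07  ] lid c4 [0.5838 0.1839 0.07  ]
jar [0.584  0.1843 0.06  ]
0.043491488153836445 -4.786078895013048
0.043333110315045595 -93.90624491889099
0.04347894533462033 176.30025295551673
0.04415764074811974 86.10374281346115
mill [0.59   0.1142 0.06  ] knob [0.5902 0.1139 0.08  ]
[0.5504 0.0599 0.015 ] [0.6474 0.0761 0.015 ] [0.5989 0.068  0.015 ]
[0.5059 0.3222 0.015 ] [0.6046 0.3388 0.015 ]
yaw 9.44760599523659 9.489780600840326
boardc [0.5735 0.2209 0.015 ]
padmill [0.5916 0.1102 0.018 ]
blue top [0.4483 0.1404 0.06  ] purple [0.4505 0.0406 0.05  ]
purple2 [0.5635 0.     0.    ] red [0.6732 0.0069 0.    ]
```

>>> {"method": "servo_tool", "body": {
  "rows": [
    {"tx": 0, "ty": -0.053, "tz": 0.025, "rx": 0, "ry": 0, "rz": 0, "gripper": 1},
    {"tx": 0, "ty": -0.053, "tz": 0.025, "rx": 0, "ry": 0, "rz": 0, "gripper": 1},
    {"tx": 0, "ty": -0.053, "tz": 0.025, "rx": 0, "ry": 0, "rz": 0, "gripper": 1},
    {"tx": 0, "ty": -0.054, "tz": 0.025, "rx": 0, "ry": 0, "rz": 0, "gripper": 1},
    {"tx": 0, "ty": 0, "tz": 0, "rx": 0, "ry": 0, "rz": 0, "gripper": 1}
  ]
}}

```text
time: 1.5
ee_pos: [0.5511, 0.3347, 0.1431]
ee_rot: [-0.001, 0.996, 0.086, -0.002]
ft_force: [-0.2, 0.4, -0.1]
opening: 0.0917
```

```bash
python3 cap.py w3
```

```text
1.5 [0.5510879  0.33474285 0.14313464] [-0.00101764  0.99625033  0.08647891 -0.0023763 ]
```

View pics/w3.png

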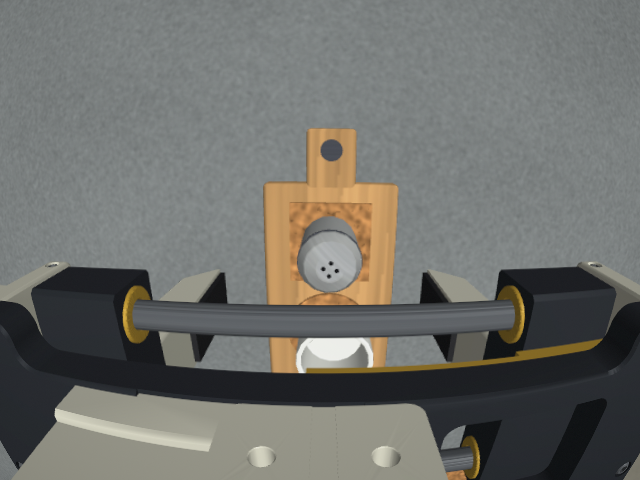

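```bash
python3 - <<'E'
from h import *
i={k:v for k,v in np.load("pics/w3.npz").items()}
print(pt("wrist",330,270,.078,i),pt("wrist",330,260,.066,i))
o=r.get_obs();print(o["ee_pos"],o["ee_rot"])
E
```

```text
[0.55511888 0.32908143 0.078     ] [0.5548675  0.33126461 0.066     ]
[0.55334071 0.33151303 0.1440905 ] [ 2.34415984e-05  9.96399998e-01  8.47663759e-02 -1.30578235e-03]
```

>>> {"method": "servo_tool", "body": {
  "rows": [
    {"tx": 0, "ty": 0, "tz": 0.03, "rx": 0, "ry": 0, "rz": 0, "gripper": 1},
    {"tx": 0, "ty": 0, "tz": 0.03, "rx": 0, "ry": 0, "rz": 0, "gripper": 1},
    {"tx": 0, "ty": 0, "tz": 0.03, "rx": 0, "ry": 0, "rz": 0, "gripper": 1},
    {"tx": 0, "ty": 0, "tz": 0.013, "rx": 0, "ry": 0, "rz": 0, "gripper": 1},
    {"tx": 0, "ty": 0, "tz": 0, "rx": 0, "ry": 0, "rz": 0, "gripper": 1}
  ]
}}

```text
time: 2.17
ee_pos: [0.5552, 0.3282, 0.0422]
ee_rot: [0.001, 0.997, 0.082, -0.0]
ft_force: [0.5, -0.3, -0.5]
opening: 0.0919
```

>>> {"method": "servo_tool", "body": {
  "rows": [
    {"tx": 0, "ty": 0, "tz": 0, "rx": 0, "ry": 0, "rz": 0, "gripper": 0},
    {"tx": 0, "ty": 0, "tz": 0, "rx": 0, "ry": 0, "rz": 0, "gripper": 0},
    {"tx": 0, "ty": 0, "tz": 0, "rx": 0, "ry": 0, "rz": 0, "gripper": 0},
    {"tx": 0, "ty": 0, "tz": 0, "rx": 0, "ry": 0, "rz": 0, "gripper": 0},
    {"tx": 0, "ty": 0, "tz": 0, "rx": 0, "ry": 0, "rz": 0, "gripper": 0}
  ]
}}

```text
time: 2.8
ee_pos: [0.5545, 0.3301, 0.0428]
ee_rot: [-0.0, 0.996, 0.084, 0.0]
ft_force: [0.3, 0.0, 1.0]
opening: 0.0465
```

>>> {"method": "servo_tool", "body": {
  "rows": [
    {"tx": 0, "ty": 0, "tz": 0, "rx": 0, "ry": 0, "rz": 0, "gripper": 0},
    {"tx": 0, "ty": 0, "tz": 0, "rx": 0, "ry": 0, "rz": 0, "gripper": 0},
    {"tx": 0, "ty": 0, "tz": 0, "rx": 0, "ry": 0, "rz": 0, "gripper": 0}
  ]
}}

```text
time: 3.18
ee_pos: [0.5545, 0.3301, 0.0428]
ee_rot: [-0.0, 0.996, 0.084, 0.0]
ft_force: [0.3, 0.5, 0.5]
opening: 0.0391
```

```bash
python3 -c "
from h import *
o=r.get_obs();print(o['ee_pos'],o['opening'],o['ft_force'])"
```

```text
[0.55450688 0.33008153 0.04277432] 0.0391321458683313 [0.2544272  0.46831311 0.45353376]
```

>>> {"method": "servo_tool", "body": {
  "rows": [
    {"tx": 0, "ty": 0, "tz": -0.03, "rx": 0, "ry": 0, "rz": 0, "gripper": 0},
    {"tx": 0, "ty": 0, "tz": -0.05, "rx": 0, "ry": 0, "rz": 9.75, "gripper": 0},
    {"tx": 0, "ty": 0, "tz": -0.04, "rx": 0, "ry": 0, "rz": 9.75, "gripper": 0},
    {"tx": 0.003, "ty": 0.03, "tz": 0, "rx": 0, "ry": 0, "rz": 0, "gripper": 0},
    {"tx": 0.005, "ty": 0.05, "tz": 0, "rx": 0, "ry": 0, "rz": 0, "gripper": 0}
  ]
}}

```text
time: 3.8
ee_pos: [0.5482, 0.2516, 0.1636]
ee_rot: [-0.001, 0.996, -0.084, 0.001]
ft_force: [0.7, -1.4, -0.6]
opening: 0.0391
```

>>> {"method": "servo_tool", "body": {
  "rows": [
    {"tx": 0.005, "ty": 0.05, "tz": 0, "rx": 0, "ry": 0, "rz": 0, "gripper": 0},
    {"tx": 0.005, "ty": 0.05, "tz": 0, "rx": 0, "ry": 0, "rz": 0, "gripper": 0},
    {"tx": 0.005, "ty": 0.05, "tz": 0, "rx": 0, "ry": 0, "rz": 0, "gripper": 0},
    {"tx": 0.005, "ty": 0.05, "tz": 0, "rx": 0, "ry": 0, "rz": 0, "gripper": 0},
    {"tx": 0.005, "ty": 0.05, "tz": 0, "rx": 0, "ry": 0, "rz": 0, "gripper": 0}
  ]
}}

```text
time: 4.42
ee_pos: [0.5298, -0.0023, 0.1627]
ee_rot: [0.0, 0.996, -0.086, 0.0]
ft_force: [0.0, 0.5, -1.0]
opening: 0.0392
```

>>> {"method": "servo_tool", "body": {
  "rows": [
    {"tx": 0.006, "ty": 0.056, "tz": 0, "rx": 0, "ry": 0, "rz": 0, "gripper": 0},
    {"tx": 0.006, "ty": 0.056, "tz": 0, "rx": 0, "ry": 0, "rz": 0, "gripper": 0},
    {"tx": 0.006, "ty": 0.056, "tz": 0, "rx": 0, "ry": 0, "rz": 0, "gripper": 0},
    {"tx": 0.006, "ty": 0.056, "tz": 0, "rx": 0, "ry": 0, "rz": 0, "gripper": 0},
    {"tx": 0.006, "ty": 0.056, "tz": 0, "rx": 0, "ry": 0, "rz": 0, "gripper": 0}
  ]
}}

```text
time: 5.05
ee_pos: [0.5113, -0.2833, 0.1627]
ee_rot: [-0.0, 0.996, -0.086, 0.0]
ft_force: [1.6, -0.8, 0.8]
opening: 0.0389
```

>>> {"method": "servo_tool", "body": {
  "rows": [
    {"tx": 0.006, "ty": 0.056, "tz": 0, "rx": 0, "ry": 0, "rz": 0, "gripper": 0},
    {"tx": 0, "ty": 0.003, "tz": 0.03, "rx": 0, "ry": 0, "rz": 0, "gripper": 0},
    {"tx": 0, "ty": 0, "tz": 0.03, "rx": 0, "ry": 0, "rz": 0, "gripper": 0},
    {"tx": 0, "ty": 0, "tz": 0, "rx": 0, "ry": 0, "rz": 0, "gripper": 0},
    {"tx": 0, "ty": 0, "tz": 0, "rx": 0, "ry": 0, "rz": 0, "gripper": 0}
  ]
}}

```text
time: 5.68
ee_pos: [0.5081, -0.3407, 0.1035]
ee_rot: [0.0, 0.996, -0.086, 0.0]
ft_force: [-0.0, -0.7, -0.8]
opening: 0.0387
```

```bash
python3 cap.py w4; python3 - <<'E'
from h import *
import cv2
a=r.capture("side")[:,:,::-1];cv2.imwrite("pics/s4.png",a)
c=a[100:260,270:440];cv2.imwrite("pics/s4c.png",cv2.resize(c,None,fx=3.5,fy=3.5,interpolation=2))
a=r.capture("scene")[:,:,::-1];cv2.imwrite("pics/sc4.png",a)
E
```

```text
5.675 [ 0.50806161 -0.34069394  0.10350767] [ 5.23274759e-05  9.96296282e-01 -8.59858819e-02  3.80165204e-04]
```

View pics/w4.png

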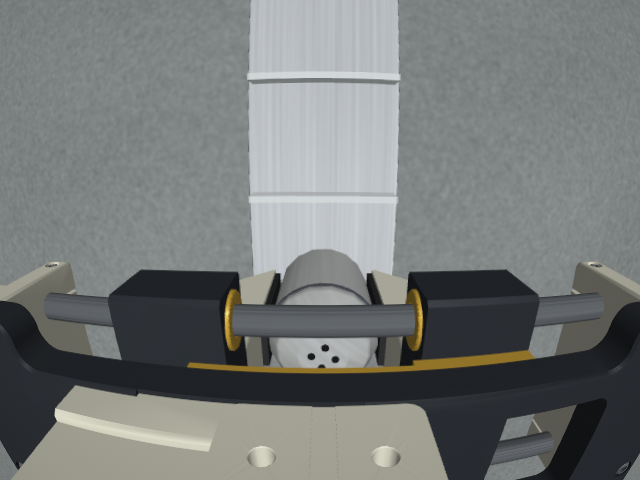

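View pics/s4c.png

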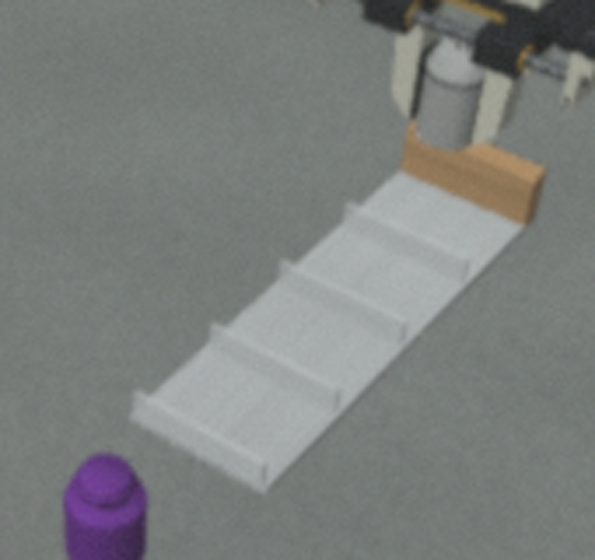

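View pics/sc4.png

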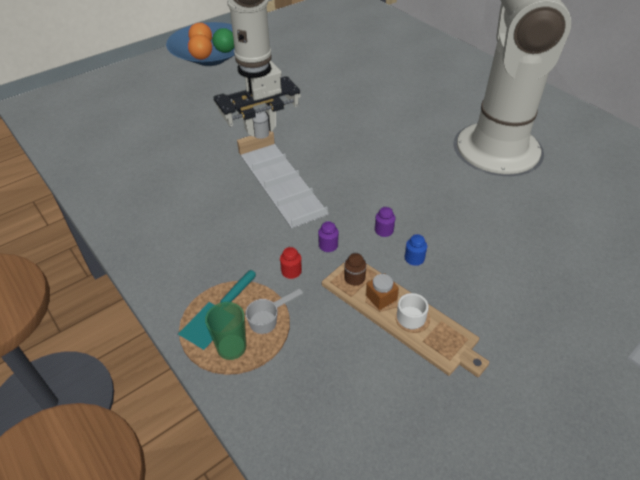

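```bash
python3 - <<'E'
import cv2
s=cv2.imread("pics/w4.png")
c=s[55:280,235:415];cv2.imwrite("pics/w4c.png",cv2.resize(c,None,fx=4,fy=2.6,interpolation=cv2.INTER_CUBIC))
E
```

```text
(no output)
```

View pics/w4c.png

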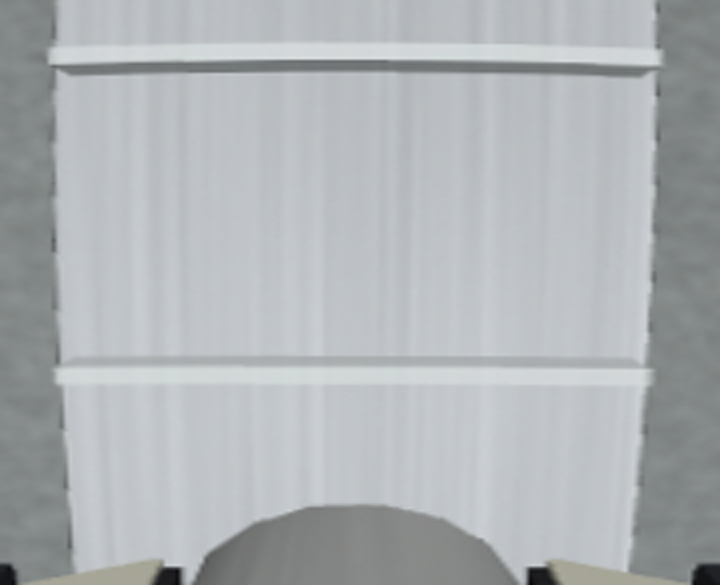

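```bash
python3 - <<'E'
from h import *
np.set_printoptions(precision=4,suppress=True)
i={k:v for k,v in np.load("pics/w4.npz").items()}
A=lambda u,v,z:pt("wrist",235+u/4-.4,55+v/2.6-.3,z,i)
L=[A(55,376,.024),A(652,376,.024),A(49,57,.024),A(661,57,.024)];print(L)
d1=(L[0]+L[1])/2;d2=(L[2]+L[3])/2
for v in(L[1]-L[0],L[3]-L[2],):print(np.linalg.norm(v),np.degrees(np.arctan2(v[1],v[0])))
v=d2-d1;print(d1,d2,np.linalg.norm(v),np.degrees(np.arctan2(-v[0],v[1])))
y=np.radians(-10);e=np.array([-np.sin(y),np.cos(y),0])
c=(d1+.074*e+d2)/2;print("rack c (assuming -74,0)",c)
for k in(-.111,-.037,.037,.111):print(c+k*e)
E
```

```text
[array([ 0.4686, -0.3003,  0.024 ]), array([ 0.5575, -0.3157,  0.024 ]), array([ 0.4816, -0.2274,  0.024 ]), array([ 0.5703, -0.2428,  0.024 ])]
0.09021829443125598 -9.834152829882239
0.09001696240059047 -9.830463787248416
[ 0.5131 -0.308   0.024 ] [ 0.5259 -0.2351  0.024 ] 0.07406702699990705 -10.012323879324603
rack c (assuming -74,0) [ 0.5259 -0.2351  0.024 ]
[ 0.5067 -0.3444  0.024 ]
[ 0.5195 -0.2716  0.024 ]
[ 0.5324 -0.1987  0.024 ]
[ 0.5452 -0.1258  0.024 ]
```

>>> {"method": "servo_tool", "body": {
  "rows": [
    {"tx": -0.001, "ty": 0.003, "tz": 0.03, "rx": 0, "ry": 0, "rz": 0, "gripper": 0},
    {"tx": 0, "ty": 0, "tz": 0.025, "rx": 0, "ry": 0, "rz": 0, "gripper": 0},
    {"tx": 0, "ty": 0, "tz": 0.012, "rx": 0, "ry": 0, "rz": 0, "gripper": 0},
    {"tx": 0, "ty": 0, "tz": 0.002, "rx": 0, "ry": 0, "rz": 0, "gripper": 0},
    {"tx": 0, "ty": 0, "tz": 0, "rx": 0, "ry": 0, "rz": 0, "gripper": 0}
  ]
}}

```text
time: 6.45
ee_pos: [0.5067, -0.3439, 0.0347]
ee_rot: [0.0, 0.996, -0.086, 0.001]
ft_force: [-0.4, 0.4, -1.3]
opening: 0.039
```

>>> {"method": "servo_tool", "body": {
  "rows": [
    {"tx": 0, "ty": 0, "tz": 0.001, "rx": 0, "ry": 0, "rz": 0, "gripper": 0},
    {"tx": 0, "ty": 0, "tz": 0.001, "rx": 0, "ry": 0, "rz": 0, "gripper": 0},
    {"tx": 0, "ty": 0, "tz": 0, "rx": 0, "ry": 0, "rz": 0, "gripper": 0},
    {"tx": 0, "ty": 0, "tz": 0, "rx": 0, "ry": 0, "rz": 0, "gripper": 0}
  ]
}}

```text
time: 6.95
ee_pos: [0.5059, -0.3437, 0.0318]
ee_rot: [-0.0, 0.996, -0.086, 0.0]
ft_force: [0.0, -0.0, -0.8]
opening: 0.0392
```

>>> {"method": "servo_tool", "body": {
  "rows": [
    {"tx": 0, "ty": 0, "tz": 0.001, "rx": 0, "ry": 0, "rz": 0, "gripper": 0},
    {"tx": 0, "ty": 0, "tz": 0, "rx": 0, "ry": 0, "rz": 0, "gripper": 0},
    {"tx": 0, "ty": 0, "tz": 0, "rx": 0, "ry": 0, "rz": 0, "gripper": 0}
  ]
}}

```text
time: 7.32
ee_pos: [0.506, -0.3437, 0.0307]
ee_rot: [0.0, 0.996, -0.086, 0.0]
ft_force: [0.3, 0.1, -0.5]
opening: 0.0393
```

>>> {"method": "servo_tool", "body": {
  "rows": [
    {"tx": 0, "ty": 0, "tz": 0.001, "rx": 0, "ry": 0, "rz": 0, "gripper": 0},
    {"tx": 0, "ty": 0, "tz": 0, "rx": 0, "ry": 0, "rz": 0, "gripper": 0},
    {"tx": 0, "ty": 0, "tz": 0, "rx": 0, "ry": 0, "rz": 0, "gripper": 0}
  ]
}}

```text
time: 7.7
ee_pos: [0.506, -0.3437, 0.0307]
ee_rot: [0.0, 0.996, -0.086, 0.0]
ft_force: [-2.4, 1.9, 7.6]
opening: 0.0391
```

>>> {"method": "servo_tool", "body": {
  "rows": [
    {"tx": 0, "ty": 0, "tz": 0, "rx": 0, "ry": 0, "rz": 0, "gripper": 1},
    {"tx": 0, "ty": 0, "tz": 0, "rx": 0, "ry": 0, "rz": 0, "gripper": 1},
    {"tx": 0, "ty": 0, "tz": 0, "rx": 0, "ry": 0, "rz": 0, "gripper": 1},
    {"tx": 0, "ty": 0, "tz": -0.01, "rx": 0, "ry": 0, "rz": 0, "gripper": 1},
    {"tx": 0, "ty": 0, "tz": -0.03, "rx": 0, "ry": 0, "rz": 0, "gripper": 1}
  ]
}}

```text
time: 8.32
ee_pos: [0.5047, -0.3428, 0.0689]
ee_rot: [-0.001, 0.996, -0.086, -0.002]
ft_force: [-0.3, 0.1, 0.7]
opening: 0.0847
```

>>> {"method": "servo_tool", "body": {
  "rows": [
    {"tx": 0, "ty": 0, "tz": -0.05, "rx": 0, "ry": 0, "rz": 0, "gripper": 1},
    {"tx": 0, "ty": 0, "tz": -0.05, "rx": 0, "ry": 0, "rz": 0, "gripper": 1},
    {"tx": 0, "ty": -0.03, "tz": 0, "rx": 0, "ry": 0, "rz": 0, "gripper": 1},
    {"tx": 0, "ty": 0, "tz": 0, "rx": 0, "ry": 0, "rz": 0, "gripper": 1}
  ]
}}

```text
time: 8.82
ee_pos: [0.5125, -0.3113, 0.1713]
ee_rot: [-0.0, 0.996, -0.084, 0.001]
ft_force: [-0.1, 0.1, -0.4]
opening: 0.0918
```

```bash
cat > cs.py <<'E'
import sys,cv2
from h import *
o=r.get_obs();print(o["time"],o["ee_pos"],o["ee_rot"])
a=r.capture("side")[:,:,::-1];c=a[100:260,270:440];cv2.imwrite(f"pics/{sys.argv[1]}.png",cv2.resize(c,None,fx=3.5,fy=3.5,interpolation=2))
E
python3 cs.py s5
```

```text
8.825 [ 0.5125258  -0.31131482  0.17133361] [-3.21103717e-04  9.96442966e-01 -8.42625554e-02  1.06486565e-03]
```

View pics/s5.png

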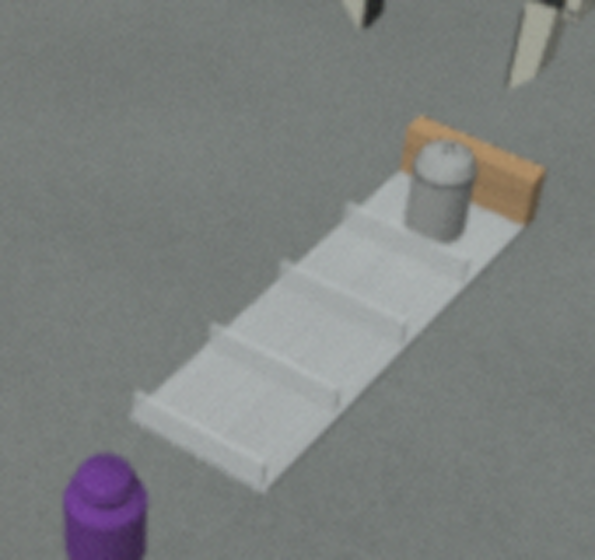

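>>> {"method": "servo_tool", "body": {
  "rows": [
    {"tx": -0.0034, "ty": -0.0516, "tz": 0, "rx": 0, "ry": 0, "rz": 0, "gripper": 1},
    {"tx": -0.0034, "ty": -0.0516, "tz": 0, "rx": 0, "ry": 0, "rz": 0, "gripper": 1},
    {"tx": -0.0034, "ty": -0.0516, "tz": 0, "rx": 0, "ry": 0, "rz": 0, "gripper": 1},
    {"tx": -0.0034, "ty": -0.0516, "tz": 0, "rx": 0, "ry": 0, "rz": 0, "gripper": 1},
    {"tx": -0.0034, "ty": -0.0516, "tz": 0, "rx": 0, "ry": 0, "rz": 0, "gripper": 1}
  ]
}}

```text
time: 9.5
ee_pos: [0.5386, -0.0566, 0.1694]
ee_rot: [0.0, 0.996, -0.087, -0.0]
ft_force: [0.1, -0.1, -0.3]
opening: 0.0919
```

>>> {"method": "servo_tool", "body": {
  "rows": [
    {"tx": -0.0034, "ty": -0.0516, "tz": 0, "rx": 0, "ry": 0, "rz": 0, "gripper": 1},
    {"tx": -0.0034, "ty": -0.0516, "tz": 0, "rx": 0, "ry": 0, "rz": 0, "gripper": 1},
    {"tx": -0.0034, "ty": -0.0516, "tz": 0, "rx": 0, "ry": 0, "rz": 0, "gripper": 1},
    {"tx": -0.0034, "ty": -0.0516, "tz": 0, "rx": 0, "ry": 0, "rz": 0, "gripper": 1},
    {"tx": -0.0034, "ty": -0.0516, "tz": 0, "rx": 0, "ry": 0, "rz": 0, "gripper": 1}
  ]
}}

```text
time: 10.12
ee_pos: [0.5668, 0.2003, 0.1692]
ee_rot: [0.001, 0.996, -0.087, -0.0]
ft_force: [0.9, 0.5, 0.1]
opening: 0.092
```

>>> {"method": "servo_tool", "body": {
  "rows": [
    {"tx": -0.0034, "ty": -0.0516, "tz": 0, "rx": 0, "ry": 0, "rz": 0, "gripper": 1},
    {"tx": 0, "ty": 0, "tz": 0.02, "rx": 0, "ry": 0, "rz": -9.6, "gripper": 1},
    {"tx": 0, "ty": 0, "tz": 0.02, "rx": 0, "ry": 0, "rz": -9.6, "gripper": 1},
    {"tx": 0, "ty": 0, "tz": 0, "rx": 0, "ry": 0, "rz": 0, "gripper": 1},
    {"tx": 0, "ty": 0, "tz": 0, "rx": 0, "ry": 0, "rz": 0, "gripper": 1}
  ]
}}

```text
time: 10.75
ee_pos: [0.5725, 0.2509, 0.13]
ee_rot: [-0.0, 0.997, 0.079, 0.0]
ft_force: [-0.3, -0.3, 0.2]
opening: 0.092
```

```bash
cat > go.py <<'E'
import sys
from h import *
# go.py x y z yawdeg : tool-frame shift to target
x,y,z,yw=map(float,sys.argv[1:5])
o=r.get_obs();p=o["ee_pos"];q=o["ee_rot"];from scipy.spatial.transform import Rotation as R
M=R.from_quat([q[1],q[2],q[3],q[0]]).as_matrix();cy=np.degrees(np.arctan2(M[1,0],M[0,0]))
print(o["time"],"at",p.round(4),"yaw",cy.round(2),"tilt deg",np.degrees(np.arccos(-M[2,2])).round(2))
print("t",(M.T@(np.array([x,y,z])-p)).round(4),"rz",round(-(yw-cy),2))
E
python3 go.py .572 .254 .042 9.5;python3 cap.py w6
```

```text
10.75 at [0.5725 0.2509 0.13  ] yaw 9.05 tilt deg 0.01
t [ 0.     -0.0032  0.088 ] rz -0.45
10.75 [0.57245678 0.250869   0.13002493] [-6.17055511e-06  9.96881595e-01  7.89118243e-02  9.23527113e-05]
```

View pics/w6.png

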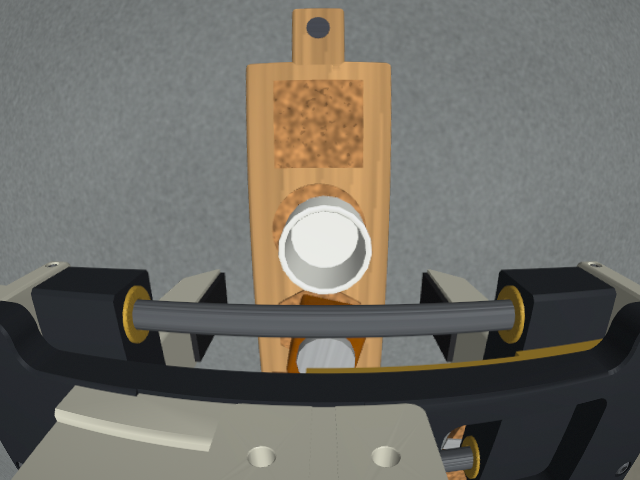

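```bash
python3 - <<'E'
from h import *
i={k:v for k,v in np.load("pics/w6.npz").items()}
print(pt("wrist",325,249,.06,i))
E
```

```text
[0.57201922 0.25580526 0.06      ]
```

>>> {"method": "servo_tool", "body": {
  "rows": [
    {"tx": 0, "ty": -0.003, "tz": 0.03, "rx": 0, "ry": 0, "rz": -0.4, "gripper": 1},
    {"tx": 0, "ty": 0, "tz": 0.03, "rx": 0, "ry": 0, "rz": 0, "gripper": 1},
    {"tx": 0, "ty": 0, "tz": 0.02, "rx": 0, "ry": 0, "rz": 0, "gripper": 1},
    {"tx": 0, "ty": 0, "tz": 0.008, "rx": 0, "ry": 0, "rz": 0, "gripper": 1},
    {"tx": 0, "ty": 0, "tz": 0, "rx": 0, "ry": 0, "rz": 0, "gripper": 1}
  ]
}}

```text
time: 11.42
ee_pos: [0.5715, 0.2546, 0.0419]
ee_rot: [-0.0, 0.996, 0.084, 0.0]
ft_force: [0.3, -0.1, 0.5]
opening: 0.0912
```

>>> {"method": "servo_tool", "body": {
  "rows": [
    {"tx": 0, "ty": 0, "tz": 0, "rx": 0, "ry": 0, "rz": 0, "gripper": 0},
    {"tx": 0, "ty": 0, "tz": 0, "rx": 0, "ry": 0, "rz": 0, "gripper": 0},
    {"tx": 0, "ty": 0, "tz": 0, "rx": 0, "ry": 0, "rz": 0, "gripper": 0},
    {"tx": 0, "ty": 0, "tz": 0, "rx": 0, "ry": 0, "rz": 0, "gripper": 0},
    {"tx": 0, "ty": 0, "tz": 0, "rx": 0, "ry": 0, "rz": 0, "gripper": 0}
  ]
}}

```text
time: 12.05
ee_pos: [0.5717, 0.2545, 0.0421]
ee_rot: [-0.0, 0.996, 0.084, 0.0]
ft_force: [-1.0, -0.4, 1.8]
opening: 0.0556
```

>>> {"method": "servo_tool", "body": {
  "rows": [
    {"tx": 0, "ty": 0, "tz": 0, "rx": 0, "ry": 0, "rz": 0, "gripper": 0}
  ]
}}

```text
time: 12.18
ee_pos: [0.5716, 0.2545, 0.042]
ee_rot: [-0.0, 0.996, 0.085, 0.0]
ft_force: [0.1, -0.3, 2.9]
opening: 0.0554
```

```bash
python3 go.py .5193 -.271 .16 -9.9
```

```text
12.175 at [0.5716 0.2545 0.042 ] yaw 9.7 tilt deg 0.03
t [-0.14    0.5092 -0.1181] rz 19.6
```

>>> {"method": "servo_tool", "body": {
  "rows": [
    {"tx": 0, "ty": 0, "tz": -0.03, "rx": 0, "ry": 0, "rz": 0, "gripper": 0},
    {"tx": 0, "ty": 0, "tz": -0.05, "rx": 0, "ry": 0, "rz": 9.8, "gripper": 0},
    {"tx": 0, "ty": 0, "tz": -0.04, "rx": 0, "ry": 0, "rz": 9.8, "gripper": 0},
    {"tx": 0.0035, "ty": 0.0479, "tz": 0, "rx": 0, "ry": 0, "rz": 0, "gripper": 0},
    {"tx": 0.0035, "ty": 0.0479, "tz": 0, "rx": 0, "ry": 0, "rz": 0, "gripper": 0}
  ]
}}

```text
time: 12.8
ee_pos: [0.5614, 0.1585, 0.1621]
ee_rot: [-0.0, 0.996, -0.085, 0.0]
ft_force: [0.4, -0.1, -2.3]
opening: 0.0555
```

>>> {"method": "servo_tool", "body": {
  "rows": [
    {"tx": 0.0035, "ty": 0.0479, "tz": 0, "rx": 0, "ry": 0, "rz": 0, "gripper": 0},
    {"tx": 0.0035, "ty": 0.0479, "tz": 0, "rx": 0, "ry": 0, "rz": 0, "gripper": 0},
    {"tx": 0.0035, "ty": 0.0479, "tz": 0, "rx": 0, "ry": 0, "rz": 0, "gripper": 0},
    {"tx": 0.0035, "ty": 0.0479, "tz": 0, "rx": 0, "ry": 0, "rz": 0, "gripper": 0},
    {"tx": 0.0035, "ty": 0.0479, "tz": 0, "rx": 0, "ry": 0, "rz": 0, "gripper": 0}
  ]
}}

```text
time: 13.42
ee_pos: [0.5371, -0.0814, 0.1614]
ee_rot: [-0.0, 0.996, -0.086, -0.0]
ft_force: [0.8, 0.2, -0.9]
opening: 0.0557
```

>>> {"method": "servo_tool", "body": {
  "rows": [
    {"tx": 0.0035, "ty": 0.0479, "tz": 0, "rx": 0, "ry": 0, "rz": 0, "gripper": 0},
    {"tx": 0.0035, "ty": 0.0479, "tz": 0, "rx": 0, "ry": 0, "rz": 0, "gripper": 0},
    {"tx": 0.0035, "ty": 0.0479, "tz": 0, "rx": 0, "ry": 0, "rz": 0, "gripper": 0},
    {"tx": 0.0035, "ty": 0.0479, "tz": 0, "rx": 0, "ry": 0, "rz": 0, "gripper": 0},
    {"tx": 0, "ty": 0, "tz": 0.03, "rx": 0, "ry": 0, "rz": 0, "gripper": 0}
  ]
}}

```text
time: 14.05
ee_pos: [0.5186, -0.2782, 0.1331]
ee_rot: [0.002, 0.996, -0.09, 0.002]
ft_force: [0.9, 0.2, -1.4]
opening: 0.0551
```

>>> {"method": "servo_tool", "body": {
  "rows": [
    {"tx": 0, "ty": 0, "tz": 0.03, "rx": 0, "ry": 0, "rz": 0, "gripper": 0},
    {"tx": 0, "ty": 0, "tz": 0, "rx": 0, "ry": 0, "rz": 0, "gripper": 0},
    {"tx": 0, "ty": 0, "tz": 0, "rx": 0, "ry": 0, "rz": 0, "gripper": 0}
  ]
}}

```text
time: 14.42
ee_pos: [0.5192, -0.271, 0.1023]
ee_rot: [-0.0, 0.996, -0.086, 0.0]
ft_force: [1.0, 0.2, -0.0]
opening: 0.0553
```

```bash
python3 go.py .5193 -.271 .03 -9.9; python3 cap.py w7
```

```text
14.425 at [ 0.5192 -0.271   0.1023] yaw -9.87 tilt deg 0.03
t [ 0.0001 -0.      0.0723] rz 0.03
14.425 [ 0.51917863 -0.271037    0.10234926] [-4.43610613e-05  9.96291559e-01 -8.60410425e-02  2.58569964e-04]
```

View pics/w7.png

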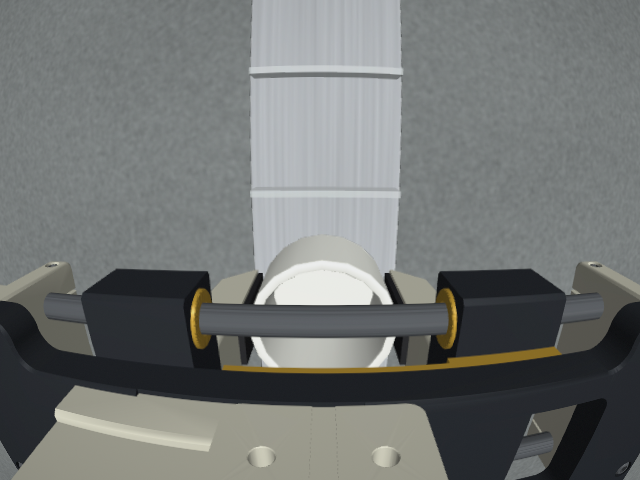

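>>> {"method": "servo_tool", "body": {
  "rows": [
    {"tx": 0, "ty": 0, "tz": 0.03, "rx": 0, "ry": 0, "rz": 0, "gripper": 0},
    {"tx": 0, "ty": 0, "tz": 0.025, "rx": 0, "ry": 0, "rz": 0, "gripper": 0},
    {"tx": 0, "ty": 0, "tz": 0.012, "rx": 0, "ry": 0, "rz": 0, "gripper": 0},
    {"tx": 0, "ty": 0, "tz": 0.003, "rx": 0, "ry": 0, "rz": 0, "gripper": 0},
    {"tx": 0, "ty": 0, "tz": 0, "rx": 0, "ry": 0, "rz": 0, "gripper": 0}
  ]
}}

```text
time: 15.1
ee_pos: [0.5195, -0.2715, 0.0326]
ee_rot: [0.0, 0.996, -0.086, 0.001]
ft_force: [-0.3, -0.3, -0.6]
opening: 0.0553
```

>>> {"method": "servo_tool", "body": {
  "rows": [
    {"tx": 0, "ty": 0, "tz": 0.001, "rx": 0, "ry": 0, "rz": 0, "gripper": 0},
    {"tx": 0, "ty": 0, "tz": 0, "rx": 0, "ry": 0, "rz": 0, "gripper": 0},
    {"tx": 0, "ty": 0, "tz": 0.001, "rx": 0, "ry": 0, "rz": 0, "gripper": 0},
    {"tx": 0, "ty": 0, "tz": 0, "rx": 0, "ry": 0, "rz": 0, "gripper": 0}
  ]
}}

```text
time: 15.6
ee_pos: [0.5189, -0.2714, 0.0301]
ee_rot: [0.0, 0.996, -0.086, 0.0]
ft_force: [-1.3, -0.4, 1.7]
opening: 0.0556
```

>>> {"method": "servo_tool", "body": {
  "rows": [
    {"tx": 0, "ty": 0, "tz": 0.0005, "rx": 0, "ry": 0, "rz": 0, "gripper": 0},
    {"tx": 0, "ty": 0, "tz": 0, "rx": 0, "ry": 0, "rz": 0, "gripper": 0}
  ]
}}

```text
time: 15.85
ee_pos: [0.5189, -0.2714, 0.03]
ee_rot: [0.0, 0.996, -0.086, 0.0]
ft_force: [-1.5, 0.6, 5.5]
opening: 0.0556
```

>>> {"method": "servo_tool", "body": {
  "rows": [
    {"tx": 0, "ty": 0, "tz": 0, "rx": 0, "ry": 0, "rz": 0, "gripper": 1},
    {"tx": 0, "ty": 0, "tz": 0, "rx": 0, "ry": 0, "rz": 0, "gripper": 1},
    {"tx": 0, "ty": 0, "tz": 0, "rx": 0, "ry": 0, "rz": 0, "gripper": 1},
    {"tx": 0, "ty": 0, "tz": -0.01, "rx": 0, "ry": 0, "rz": 0, "gripper": 1},
    {"tx": 0, "ty": 0, "tz": -0.03, "rx": 0, "ry": 0, "rz": 0, "gripper": 1}
  ]
}}

```text
time: 16.48
ee_pos: [0.5174, -0.2705, 0.0686]
ee_rot: [-0.001, 0.996, -0.086, -0.002]
ft_force: [0.9, -0.8, 0.3]
opening: 0.0912
```

>>> {"method": "servo_tool", "body": {
  "rows": [
    {"tx": 0, "ty": 0, "tz": -0.05, "rx": 0, "ry": 0, "rz": 0, "gripper": 1},
    {"tx": 0, "ty": 0, "tz": -0.04, "rx": 0, "ry": 0, "rz": 0, "gripper": 1},
    {"tx": 0, "ty": -0.03, "tz": 0, "rx": 0, "ry": 0, "rz": 0, "gripper": 1},
    {"tx": 0, "ty": 0, "tz": 0, "rx": 0, "ry": 0, "rz": 0, "gripper": 1}
  ]
}}

```text
time: 16.98
ee_pos: [0.525, -0.2389, 0.1607]
ee_rot: [-0.0, 0.996, -0.084, 0.001]
ft_force: [-0.4, 0.2, -0.2]
opening: 0.0916
```

```bash
python3 cs.py s8; python3 go.py .584 .1843 .04 -4.2
```

```text
16.975 [ 0.52500679 -0.23891219  0.16066549] [-3.90122171e-04  9.96440208e-01 -8.42958654e-02  9.82836522e-04]
17.025 at [ 0.5242 -0.2406  0.16  ] yaw -9.76 tilt deg 0.04
t [-0.0132 -0.4288  0.12  ] rz -5.56
```

View pics/s8.png

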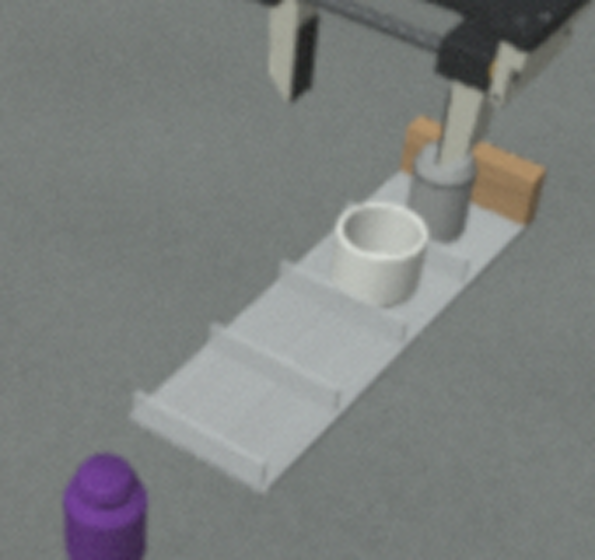

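>>> {"method": "servo_tool", "body": {
  "rows": [
    {"tx": -0.0017, "ty": -0.0536, "tz": 0, "rx": 0, "ry": 0, "rz": 0, "gripper": 1},
    {"tx": -0.0017, "ty": -0.0536, "tz": 0, "rx": 0, "ry": 0, "rz": 0, "gripper": 1},
    {"tx": -0.0017, "ty": -0.0536, "tz": 0, "rx": 0, "ry": 0, "rz": 0, "gripper": 1},
    {"tx": -0.0017, "ty": -0.0536, "tz": 0, "rx": 0, "ry": 0, "rz": 0, "gripper": 1},
    {"tx": -0.0017, "ty": -0.0536, "tz": 0, "rx": 0, "ry": 0, "rz": 0, "gripper": 1}
  ]
}}

```text
time: 17.65
ee_pos: [0.5616, 0.0241, 0.159]
ee_rot: [0.0, 0.996, -0.087, -0.0]
ft_force: [0.4, -0.4, -0.2]
opening: 0.0918
```

>>> {"method": "servo_tool", "body": {
  "rows": [
    {"tx": -0.0017, "ty": -0.0536, "tz": 0, "rx": 0, "ry": 0, "rz": 0, "gripper": 1},
    {"tx": -0.0017, "ty": -0.0536, "tz": 0, "rx": 0, "ry": 0, "rz": 0, "gripper": 1},
    {"tx": -0.0017, "ty": -0.0536, "tz": 0, "rx": 0, "ry": 0, "rz": -5.6, "gripper": 1},
    {"tx": 0, "ty": 0, "tz": 0.03, "rx": 0, "ry": 0, "rz": 0, "gripper": 1},
    {"tx": 0, "ty": 0, "tz": 0, "rx": 0, "ry": 0, "rz": 0, "gripper": 1}
  ]
}}

```text
time: 18.27
ee_pos: [0.5822, 0.1816, 0.1265]
ee_rot: [0.001, 0.999, -0.037, -0.003]
ft_force: [-1.4, -1.4, 0.2]
opening: 0.0919
```

>>> {"method": "servo_tool", "body": {
  "rows": [
    {"tx": 0, "ty": 0, "tz": 0, "rx": 0, "ry": 0, "rz": 0, "gripper": 1}
  ]
}}

```text
time: 18.4
ee_pos: [0.5846, 0.1813, 0.1294]
ee_rot: [0.0, 0.999, -0.039, -0.0]
ft_force: [0.2, 0.7, -0.3]
opening: 0.0922
```

```bash
python3 go.py .584 .1843 .04 -4.2; python3 cap.py w9
```

```text
18.4 at [0.5846 0.1813 0.1294] yaw -4.43 tilt deg 0.06
t [-0.0008 -0.003   0.0893] rz -0.23
18.4 [0.58460694 0.18134666 0.1293502 ] [ 4.95030316e-04  9.99253587e-01 -3.86264027e-02 -1.54465645e-04]
```

View pics/w9.png

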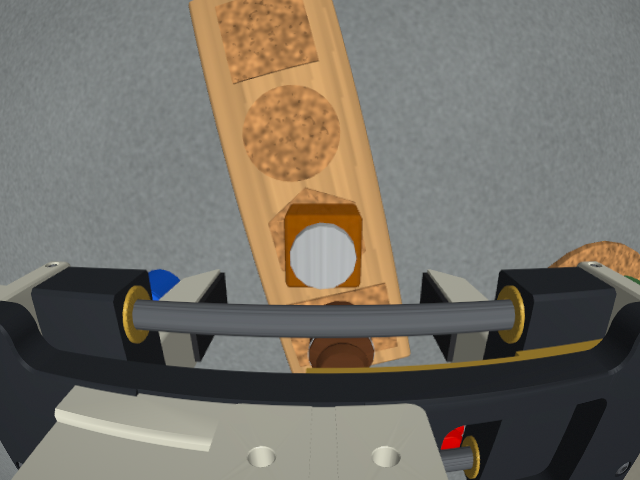

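>>> {"method": "servo_tool", "body": {
  "rows": [
    {"tx": -0.001, "ty": -0.003, "tz": 0.03, "rx": 0, "ry": 0, "rz": -0.2, "gripper": 1},
    {"tx": 0, "ty": 0, "tz": 0.03, "rx": 0, "ry": 0, "rz": 0, "gripper": 1},
    {"tx": 0, "ty": 0, "tz": 0.02, "rx": 0, "ry": 0, "rz": 0, "gripper": 1},
    {"tx": 0, "ty": 0, "tz": 0.009, "rx": 0, "ry": 0, "rz": 0, "gripper": 1},
    {"tx": 0, "ty": 0, "tz": 0, "rx": 0, "ry": 0, "rz": 0, "gripper": 1}
  ]
}}

```text
time: 19.08
ee_pos: [0.5835, 0.186, 0.0402]
ee_rot: [0.0, 0.999, -0.036, -0.0]
ft_force: [-0.5, -0.2, 0.1]
opening: 0.0915
```

>>> {"method": "servo_tool", "body": {
  "rows": [
    {"tx": 0, "ty": 0, "tz": 0, "rx": 0, "ry": 0, "rz": 0, "gripper": 0},
    {"tx": 0, "ty": 0, "tz": 0, "rx": 0, "ry": 0, "rz": 0, "gripper": 0},
    {"tx": 0, "ty": 0, "tz": 0, "rx": 0, "ry": 0, "rz": 0, "gripper": 0},
    {"tx": 0, "ty": 0, "tz": 0, "rx": 0, "ry": 0, "rz": 0, "gripper": 0},
    {"tx": 0, "ty": 0, "tz": 0, "rx": 0, "ry": 0, "rz": 0, "gripper": 0}
  ]
}}

```text
time: 19.7
ee_pos: [0.5835, 0.1862, 0.0403]
ee_rot: [-0.0, 0.999, -0.036, 0.0]
ft_force: [0.8, 0.5, -0.1]
opening: 0.0467
```

>>> {"method": "servo_tool", "body": {
  "rows": [
    {"tx": 0, "ty": 0, "tz": 0, "rx": 0, "ry": 0, "rz": 0, "gripper": 0},
    {"tx": 0, "ty": 0, "tz": 0, "rx": 0, "ry": 0, "rz": 0, "gripper": 0}
  ]
}}

```text
time: 19.95
ee_pos: [0.5835, 0.1862, 0.0403]
ee_rot: [-0.0, 0.999, -0.036, 0.0]
ft_force: [-1.0, 0.2, 1.1]
opening: 0.046
```

```bash
python3 go.py .5322 -.198 .16 -9.9
```

```text
19.95 at [0.5835 0.1862 0.0403] yaw -4.1 tilt deg 0.02
t [-0.0237  0.3869 -0.1197] rz 5.8
```

>>> {"method": "servo_tool", "body": {
  "rows": [
    {"tx": 0, "ty": 0, "tz": -0.03, "rx": 0, "ry": 0, "rz": 0, "gripper": 0},
    {"tx": 0, "ty": 0, "tz": -0.05, "rx": 0, "ry": 0, "rz": 0, "gripper": 0},
    {"tx": 0, "ty": 0, "tz": -0.04, "rx": 0, "ry": 0, "rz": 5.8, "gripper": 0},
    {"tx": 0.0019, "ty": 0.0482, "tz": 0, "rx": 0, "ry": 0, "rz": 0, "gripper": 0},
    {"tx": 0.0019, "ty": 0.0482, "tz": 0, "rx": 0, "ry": 0, "rz": 0, "gripper": 0}
  ]
}}

```text
time: 20.58
ee_pos: [0.5703, 0.0901, 0.1607]
ee_rot: [-0.0, 0.996, -0.085, 0.0]
ft_force: [-0.9, -0.1, -0.7]
opening: 0.0461
```

>>> {"method": "servo_tool", "body": {
  "rows": [
    {"tx": 0.0019, "ty": 0.0482, "tz": 0, "rx": 0, "ry": 0, "rz": 0, "gripper": 0},
    {"tx": 0.0019, "ty": 0.0482, "tz": 0, "rx": 0, "ry": 0, "rz": 0, "gripper": 0},
    {"tx": 0.0019, "ty": 0.0482, "tz": 0, "rx": 0, "ry": 0, "rz": 0, "gripper": 0},
    {"tx": 0.0019, "ty": 0.0482, "tz": 0, "rx": 0, "ry": 0, "rz": 0, "gripper": 0},
    {"tx": 0.0019, "ty": 0.0482, "tz": 0, "rx": 0, "ry": 0, "rz": 0, "gripper": 0}
  ]
}}

```text
time: 21.2
ee_pos: [0.5377, -0.1499, 0.16]
ee_rot: [-0.0, 0.996, -0.086, -0.0]
ft_force: [0.9, 1.1, -1.5]
opening: 0.0458
```

>>> {"method": "servo_tool", "body": {
  "rows": [
    {"tx": 0.0019, "ty": 0.0482, "tz": 0, "rx": 0, "ry": 0, "rz": 0, "gripper": 0},
    {"tx": 0, "ty": 0, "tz": 0.03, "rx": 0, "ry": 0, "rz": 0, "gripper": 0},
    {"tx": 0, "ty": 0, "tz": 0.03, "rx": 0, "ry": 0, "rz": 0, "gripper": 0},
    {"tx": 0, "ty": 0, "tz": 0, "rx": 0, "ry": 0, "rz": 0, "gripper": 0},
    {"tx": 0, "ty": 0, "tz": 0, "rx": 0, "ry": 0, "rz": 0, "gripper": 0}
  ]
}}

```text
time: 21.82
ee_pos: [0.5326, -0.1961, 0.1009]
ee_rot: [-0.0, 0.996, -0.086, 0.0]
ft_force: [-1.1, -0.3, -1.2]
opening: 0.0459
```

```bash
python3 go.py .5322 -.1965 .0283 -9.9; python3 cap.py w10
```

```text
21.825 at [ 0.5326 -0.1961  0.1009] yaw -9.87 tilt deg 0.03
t [-0.0003  0.0005  0.0726] rz 0.03
21.825 [ 0.53256108 -0.19606812  0.10087108] [-6.37097678e-05  9.96293773e-01 -8.60153410e-02  2.74010315e-04]
```

View pics/w10.png

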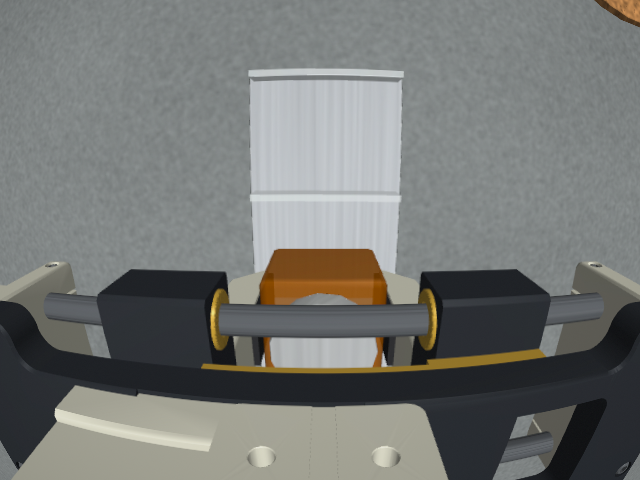

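>>> {"method": "servo_tool", "body": {
  "rows": [
    {"tx": 0, "ty": 0.0005, "tz": 0.03, "rx": 0, "ry": 0, "rz": 0, "gripper": 0},
    {"tx": 0, "ty": 0, "tz": 0.025, "rx": 0, "ry": 0, "rz": 0, "gripper": 0},
    {"tx": 0, "ty": 0, "tz": 0.012, "rx": 0, "ry": 0, "rz": 0, "gripper": 0},
    {"tx": 0, "ty": 0, "tz": 0.003, "rx": 0, "ry": 0, "rz": 0, "gripper": 0},
    {"tx": 0, "ty": 0, "tz": 0, "rx": 0, "ry": 0, "rz": 0, "gripper": 0}
  ]
}}

```text
time: 22.5
ee_pos: [0.5328, -0.1969, 0.0311]
ee_rot: [0.0, 0.996, -0.086, 0.001]
ft_force: [0.2, -0.7, -1.2]
opening: 0.0458
```

>>> {"method": "servo_tool", "body": {
  "rows": [
    {"tx": 0, "ty": 0, "tz": 0.001, "rx": 0, "ry": 0, "rz": 0, "gripper": 0},
    {"tx": 0, "ty": 0, "tz": 0, "rx": 0, "ry": 0, "rz": 0, "gripper": 0},
    {"tx": 0, "ty": 0, "tz": 0.001, "rx": 0, "ry": 0, "rz": 0, "gripper": 0},
    {"tx": 0, "ty": 0, "tz": 0, "rx": 0, "ry": 0, "rz": 0, "gripper": 0}
  ]
}}

```text
time: 23.0
ee_pos: [0.5321, -0.1969, 0.0283]
ee_rot: [0.0, 0.996, -0.086, 0.0]
ft_force: [0.2, -1.2, -0.1]
opening: 0.046
```

>>> {"method": "servo_tool", "body": {
  "rows": [
    {"tx": 0, "ty": 0, "tz": 0.0007, "rx": 0, "ry": 0, "rz": 0, "gripper": 0},
    {"tx": 0, "ty": 0, "tz": 0, "rx": 0, "ry": 0, "rz": 0, "gripper": 0}
  ]
}}

```text
time: 23.25
ee_pos: [0.5321, -0.1969, 0.0283]
ee_rot: [0.0, 0.996, -0.086, 0.0]
ft_force: [-2.6, 0.8, 7.1]
opening: 0.0458
```

>>> {"method": "servo_tool", "body": {
  "rows": [
    {"tx": 0, "ty": 0, "tz": 0, "rx": 0, "ry": 0, "rz": 0, "gripper": 1},
    {"tx": 0, "ty": 0, "tz": 0, "rx": 0, "ry": 0, "rz": 0, "gripper": 1},
    {"tx": 0, "ty": 0, "tz": 0, "rx": 0, "ry": 0, "rz": 0, "gripper": 1},
    {"tx": 0, "ty": 0, "tz": -0.01, "rx": 0, "ry": 0, "rz": 0, "gripper": 1},
    {"tx": 0, "ty": 0, "tz": -0.03, "rx": 0, "ry": 0, "rz": 0, "gripper": 1}
  ]
}}

```text
time: 23.88
ee_pos: [0.5307, -0.1963, 0.067]
ee_rot: [-0.001, 0.996, -0.086, -0.002]
ft_force: [0.6, 0.3, -0.0]
opening: 0.0899
```

>>> {"method": "servo_tool", "body": {
  "rows": [
    {"tx": 0, "ty": 0, "tz": -0.05, "rx": 0, "ry": 0, "rz": 0, "gripper": 1},
    {"tx": 0, "ty": 0, "tz": -0.04, "rx": 0, "ry": 0, "rz": 0, "gripper": 1},
    {"tx": 0, "ty": -0.03, "tz": 0, "rx": 0, "ry": 0, "rz": 0, "gripper": 1},
    {"tx": 0, "ty": 0, "tz": 0, "rx": 0, "ry": 0, "rz": 0, "gripper": 1}
  ]
}}

```text
time: 24.38
ee_pos: [0.5382, -0.1645, 0.159]
ee_rot: [-0.0, 0.996, -0.084, 0.001]
ft_force: [0.4, 0.1, -0.3]
opening: 0.0919
```

```bash
python3 cs.py s11; python3 go.py .590 .114 .04 9.5
```

```text
24.375 [ 0.5381591  -0.16450633  0.15902949] [-4.48245308e-04  9.96440885e-01 -8.42863136e-02  1.08631208e-03]
24.425 at [ 0.5374 -0.1662  0.1583] yaw -9.76 tilt deg 0.05
t [ 0.0042 -0.285   0.1183] rz -19.26
```

View pics/s11.png

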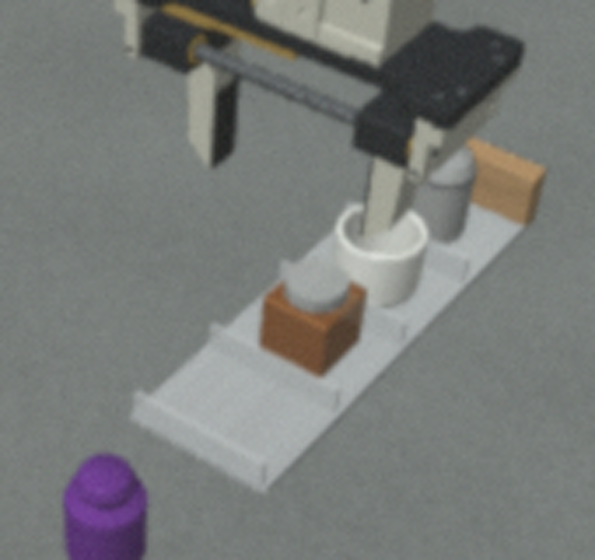

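>>> {"method": "servo_tool", "body": {
  "rows": [
    {"tx": 0.0007, "ty": -0.0475, "tz": 0, "rx": 0, "ry": 0, "rz": 0, "gripper": 1},
    {"tx": 0.0007, "ty": -0.0475, "tz": 0, "rx": 0, "ry": 0, "rz": 0, "gripper": 1},
    {"tx": 0.0007, "ty": -0.0475, "tz": 0, "rx": 0, "ry": 0, "rz": 0, "gripper": 1},
    {"tx": 0.0007, "ty": -0.0475, "tz": 0, "rx": 0, "ry": 0, "rz": 0, "gripper": 1},
    {"tx": 0.0007, "ty": -0.0475, "tz": 0, "rx": 0, "ry": 0, "rz": 0, "gripper": 1}
  ]
}}

```text
time: 25.05
ee_pos: [0.5815, 0.0661, 0.1571]
ee_rot: [0.0, 0.996, -0.087, -0.0]
ft_force: [1.3, -0.6, -0.1]
opening: 0.0919
```

>>> {"method": "servo_tool", "body": {
  "rows": [
    {"tx": 0.0007, "ty": -0.0475, "tz": 0, "rx": 0, "ry": 0, "rz": 0, "gripper": 1},
    {"tx": 0, "ty": 0, "tz": 0, "rx": 0, "ry": 0, "rz": -9.6, "gripper": 1},
    {"tx": 0, "ty": 0, "tz": 0.02, "rx": 0, "ry": 0, "rz": -9.6, "gripper": 1},
    {"tx": 0, "ty": 0, "tz": 0, "rx": 0, "ry": 0, "rz": 0, "gripper": 1},
    {"tx": 0, "ty": 0, "tz": 0, "rx": 0, "ry": 0, "rz": 0, "gripper": 1}
  ]
}}

```text
time: 25.68
ee_pos: [0.5905, 0.1119, 0.1376]
ee_rot: [0.0, 0.997, 0.079, -0.0]
ft_force: [0.0, 0.3, -0.2]
opening: 0.0919
```

```bash
python3 go.py .590 .114 .04 9.5; python3 cap.py w12
```

```text
25.675 at [0.5905 0.1119 0.1376] yaw 9.06 tilt deg 0.02
t [-0.0001 -0.0021  0.0976] rz -0.44
25.675 [0.59045431 0.11194755 0.13760883] [ 6.15332330e-05  9.96879334e-01  7.89402131e-02 -1.82627490e-04]
```

View pics/w12.png

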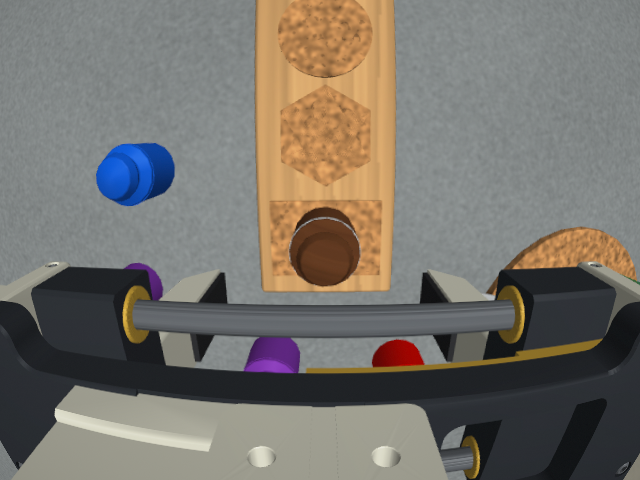

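>>> {"method": "servo_tool", "body": {
  "rows": [
    {"tx": 0, "ty": -0.002, "tz": 0.03, "rx": 0, "ry": 0, "rz": -0.4, "gripper": 1},
    {"tx": 0, "ty": 0, "tz": 0.03, "rx": 0, "ry": 0, "rz": 0, "gripper": 1},
    {"tx": 0, "ty": 0, "tz": 0.027, "rx": 0, "ry": 0, "rz": 0, "gripper": 1},
    {"tx": 0, "ty": 0, "tz": 0.01, "rx": 0, "ry": 0, "rz": 0, "gripper": 1},
    {"tx": 0, "ty": 0, "tz": 0, "rx": 0, "ry": 0, "rz": 0, "gripper": 1}
  ]
}}

```text
time: 26.35
ee_pos: [0.59, 0.1147, 0.0407]
ee_rot: [0.0, 0.996, 0.084, -0.0]
ft_force: [0.1, 0.1, 0.7]
opening: 0.0917
```

>>> {"method": "servo_tool", "body": {
  "rows": [
    {"tx": 0, "ty": 0, "tz": 0, "rx": 0, "ry": 0, "rz": 0, "gripper": 0},
    {"tx": 0, "ty": 0, "tz": 0, "rx": 0, "ry": 0, "rz": 0, "gripper": 0},
    {"tx": 0, "ty": 0, "tz": 0, "rx": 0, "ry": 0, "rz": 0, "gripper": 0},
    {"tx": 0, "ty": 0, "tz": 0, "rx": 0, "ry": 0, "rz": 0, "gripper": 0},
    {"tx": 0, "ty": 0, "tz": 0, "rx": 0, "ry": 0, "rz": 0, "gripper": 0}
  ]
}}

```text
time: 26.98
ee_pos: [0.59, 0.1147, 0.0406]
ee_rot: [-0.0, 0.996, 0.085, 0.0]
ft_force: [0.3, 0.5, 0.3]
opening: 0.0462
```

>>> {"method": "servo_tool", "body": {
  "rows": [
    {"tx": 0, "ty": 0, "tz": 0, "rx": 0, "ry": 0, "rz": 0, "gripper": 0},
    {"tx": 0, "ty": 0, "tz": 0, "rx": 0, "ry": 0, "rz": 0, "gripper": 0}
  ]
}}

```text
time: 27.22
ee_pos: [0.59, 0.1147, 0.0406]
ee_rot: [0.0, 0.996, 0.085, 0.0]
ft_force: [0.3, 0.4, 0.9]
opening: 0.0437
```

```bash
python3 go.py .545 -.125 .16 -9.9; python3 -c "
from h import *
i={k:v for k,v in np.load('pics/w12.npz').items()}
print(pt('wrist',325,249,.06,i))"
```

```text
27.225 at [0.59   0.1147 0.0406] yaw 9.7 tilt deg 0.01
t [-0.0848  0.2287 -0.1194] rz 19.6
[0.59036807 0.11460892 0.06      ]
```

>>> {"method": "servo_tool", "body": {
  "rows": [
    {"tx": 0, "ty": 0, "tz": -0.03, "rx": 0, "ry": 0, "rz": 0, "gripper": 0},
    {"tx": 0, "ty": 0, "tz": -0.05, "rx": 0, "ry": 0, "rz": 9.8, "gripper": 0},
    {"tx": 0, "ty": 0, "tz": -0.04, "rx": 0, "ry": 0, "rz": 9.8, "gripper": 0},
    {"tx": -0.0006, "ty": 0.0488, "tz": 0, "rx": 0, "ry": 0, "rz": 0, "gripper": 0},
    {"tx": -0.0006, "ty": 0.0488, "tz": 0, "rx": 0, "ry": 0, "rz": 0, "gripper": 0}
  ]
}}

```text
time: 27.85
ee_pos: [0.5719, 0.0185, 0.1611]
ee_rot: [0.0, 0.996, -0.085, 0.001]
ft_force: [-0.5, -0.3, -1.8]
opening: 0.0431
```

>>> {"method": "servo_tool", "body": {
  "rows": [
    {"tx": -0.0006, "ty": 0.0488, "tz": 0, "rx": 0, "ry": 0, "rz": 0, "gripper": 0},
    {"tx": -0.0006, "ty": 0.0488, "tz": 0, "rx": 0, "ry": 0, "rz": 0, "gripper": 0},
    {"tx": -0.0006, "ty": 0.0488, "tz": 0, "rx": 0, "ry": 0, "rz": 0, "gripper": 0},
    {"tx": 0, "ty": 0, "tz": 0.03, "rx": 0, "ry": 0, "rz": 0, "gripper": 0},
    {"tx": 0, "ty": 0, "tz": 0.03, "rx": 0, "ry": 0, "rz": 0, "gripper": 0}
  ]
}}

```text
time: 28.48
ee_pos: [0.5448, -0.1264, 0.1]
ee_rot: [0.0, 0.996, -0.087, 0.0]
ft_force: [0.8, 0.9, -1.7]
opening: 0.0436
```

>>> {"method": "servo_tool", "body": {
  "rows": [
    {"tx": 0, "ty": 0, "tz": 0, "rx": 0, "ry": 0, "rz": 0, "gripper": 0},
    {"tx": 0, "ty": 0, "tz": 0, "rx": 0, "ry": 0, "rz": 0, "gripper": 0}
  ]
}}

```text
time: 28.72
ee_pos: [0.5455, -0.1248, 0.1012]
ee_rot: [-0.0, 0.996, -0.086, 0.0]
ft_force: [0.2, -0.2, -1.4]
opening: 0.0434
```

```bash
python3 go.py .545 -.125 .0286 -9.9; python3 cap.py w13
```

```text
28.725 at [ 0.5455 -0.1248  0.1012] yaw -9.87 tilt deg 0.03
t [-0.0005  0.0003  0.0726] rz 0.03
28.725 [ 0.54553455 -0.12480577  0.10118605] [-8.92201218e-05  9.96294587e-01 -8.60059158e-02  2.64233814e-04]
```

View pics/w13.png

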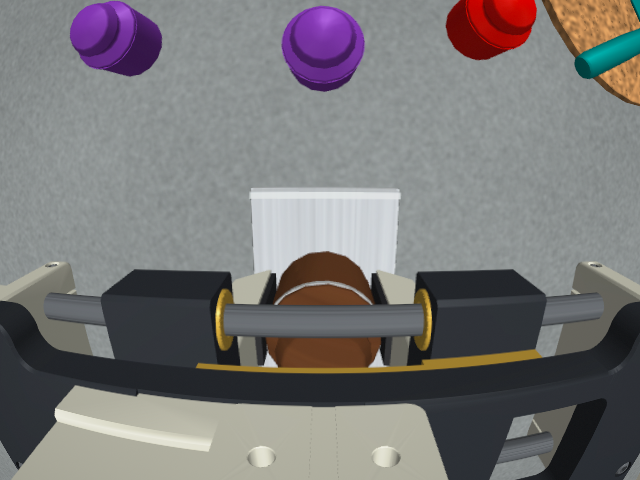

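>>> {"method": "servo_tool", "body": {
  "rows": [
    {"tx": 0, "ty": 0, "tz": 0.03, "rx": 0, "ry": 0, "rz": 0, "gripper": 0},
    {"tx": 0, "ty": 0, "tz": 0.025, "rx": 0, "ry": 0, "rz": 0, "gripper": 0},
    {"tx": 0, "ty": 0, "tz": 0.012, "rx": 0, "ry": 0, "rz": 0, "gripper": 0},
    {"tx": 0, "ty": 0, "tz": 0.003, "rx": 0, "ry": 0, "rz": 0, "gripper": 0},
    {"tx": 0, "ty": 0, "tz": 0, "rx": 0, "ry": 0, "rz": 0, "gripper": 0}
  ]
}}

```text
time: 29.4
ee_pos: [0.5458, -0.1251, 0.0314]
ee_rot: [0.0, 0.996, -0.086, 0.001]
ft_force: [0.2, -0.4, -0.1]
opening: 0.0431
```

>>> {"method": "servo_tool", "body": {
  "rows": [
    {"tx": 0, "ty": 0, "tz": 0.001, "rx": 0, "ry": 0, "rz": 0, "gripper": 0},
    {"tx": 0, "ty": 0, "tz": 0, "rx": 0, "ry": 0, "rz": 0, "gripper": 0},
    {"tx": 0, "ty": 0, "tz": 0.001, "rx": 0, "ry": 0, "rz": 0, "gripper": 0},
    {"tx": 0, "ty": 0, "tz": 0, "rx": 0, "ry": 0, "rz": 0, "gripper": 0}
  ]
}}

```text
time: 29.9
ee_pos: [0.5451, -0.1251, 0.0286]
ee_rot: [-0.0, 0.996, -0.086, 0.0]
ft_force: [0.5, -0.5, -1.0]
opening: 0.0436
```

>>> {"method": "servo_tool", "body": {
  "rows": [
    {"tx": 0, "ty": 0, "tz": 0.0005, "rx": 0, "ry": 0, "rz": 0, "gripper": 0},
    {"tx": 0, "ty": 0, "tz": 0, "rx": 0, "ry": 0, "rz": 0, "gripper": 0}
  ]
}}

```text
time: 30.15
ee_pos: [0.5451, -0.1252, 0.0286]
ee_rot: [0.0, 0.996, -0.086, 0.0]
ft_force: [-2.4, -0.2, 5.6]
opening: 0.0435
```

Contact made; release, lift, and back away in -x... first straight up.

>>> {"method": "servo_tool", "body": {
  "rows": [
    {"tx": 0, "ty": 0, "tz": 0, "rx": 0, "ry": 0, "rz": 0, "gripper": 1},
    {"tx": 0, "ty": 0, "tz": 0, "rx": 0, "ry": 0, "rz": 0, "gripper": 1},
    {"tx": 0, "ty": 0, "tz": 0, "rx": 0, "ry": 0, "rz": 0, "gripper": 1},
    {"tx": 0, "ty": 0, "tz": -0.01, "rx": 0, "ry": 0, "rz": 0, "gripper": 1},
    {"tx": 0, "ty": 0, "tz": -0.03, "rx": 0, "ry": 0, "rz": 0, "gripper": 1}
  ]
}}

```text
time: 30.78
ee_pos: [0.5437, -0.1248, 0.0675]
ee_rot: [-0.0, 0.996, -0.086, -0.002]
ft_force: [0.4, 0.1, -0.1]
opening: 0.0887
```

>>> {"method": "servo_tool", "body": {
  "rows": [
    {"tx": 0, "ty": 0, "tz": -0.05, "rx": 0, "ry": 0, "rz": 0, "gripper": 1},
    {"tx": 0, "ty": 0, "tz": -0.05, "rx": 0, "ry": 0, "rz": 0, "gripper": 1},
    {"tx": 0, "ty": -0.05, "tz": -0.05, "rx": 0, "ry": 0, "rz": 0, "gripper": 1},
    {"tx": 0, "ty": -0.05, "tz": 0, "rx": 0, "ry": 0, "rz": 0, "gripper": 1},
    {"tx": 0, "ty": -0.05, "tz": 0, "rx": 0, "ry": 0, "rz": 0, "gripper": 1}
  ]
}}

```text
time: 31.4
ee_pos: [0.5705, 0.0181, 0.2141]
ee_rot: [0.0, 0.996, -0.087, 0.001]
ft_force: [0.2, 0.5, -0.2]
opening: 0.0916
```

>>> {"method": "servo_tool", "body": {
  "rows": [
    {"tx": 0, "ty": -0.05, "tz": 0, "rx": 0, "ry": 0, "rz": 0, "gripper": 1},
    {"tx": 0, "ty": -0.05, "tz": 0, "rx": 0, "ry": 0, "rz": 0, "gripper": 1},
    {"tx": 0, "ty": 0, "tz": 0, "rx": 0, "ry": 0, "rz": 0, "gripper": 1},
    {"tx": 0, "ty": 0, "tz": 0, "rx": 0, "ry": 0, "rz": 0, "gripper": 1}
  ]
}}

```text
time: 31.9
ee_pos: [0.5869, 0.1151, 0.2125]
ee_rot: [0.0, 0.996, -0.086, 0.0]
ft_force: [-0.6, -0.1, -0.3]
opening: 0.0916
```

```bash
python3 - <<'E'
from h import *
import cv2
a=r.capture("side")[:,:,::-1];cv2.imwrite("pics/s14f.png",a)
c=a[120:260,290:440];cv2.imwrite("pics/s14.png",cv2.resize(c,None,fx=4,fy=4,interpolation=2))
a=r.capture("scene")[:,:,::-1];cv2.imwrite("pics/sc14f.png",a)
c=a[110:240,220:350];cv2.imwrite("pics/sc14.png",cv2.resize(c,None,fx=4,fy=4,interpolation=2))
print(r.get_obs())
E
```

```text
{'time': 32.0, 'joints': array([ 0.1012457 ,  0.44467297, -0.4401908 ,  1.7187939 ,  0.21711328,
        1.02677879, -0.58950754]), 'qvel': array([ 0.0063632 , -0.00037415,  0.00187501, -0.00092485, -0.00207005,
       -0.00064041, -0.00113968]), 'tau': array([-8.57558269e-01, -5.14885426e+01, -5.86418912e+00, -2.64515555e+01,
       -1.22532807e-01, -2.91376363e-02,  5.53711798e-03]), 'ee_pos': array([0.58707151, 0.11355012, 0.21230591]), 'ee_rot': array([ 5.54546842e-04,  9.96176313e-01, -8.73638710e-02,  9.94593190e-06]), 'ft_force': array([-0.18684589,  0.5166826 ,  0.43792106]), 'torque': array([-0.02236036, -0.00623349,  0.0151068 ]), 'opening': 0.09218524462379905}
```

View pics/s14.png

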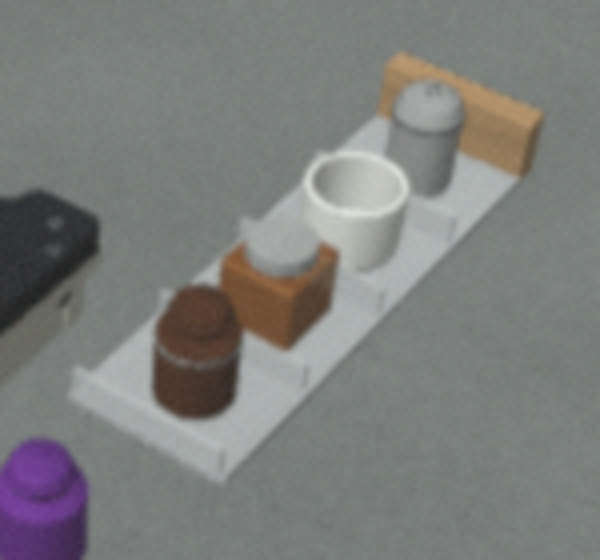

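View pics/sc14.png

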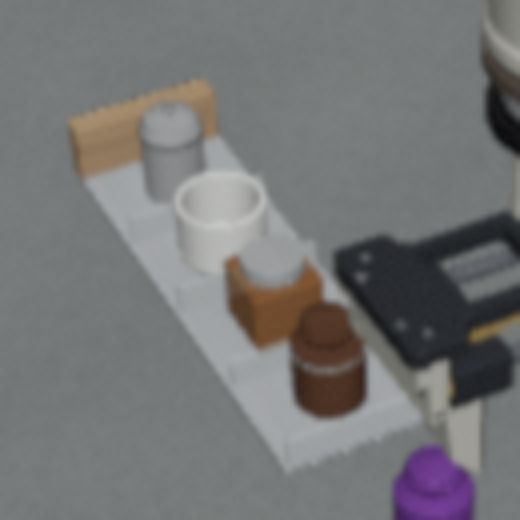

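View pics/sc14f.png

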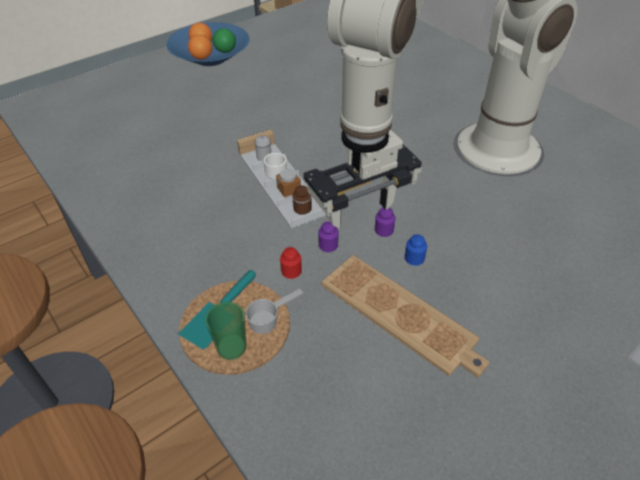

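```bash
python3 - <<'E'
from h import *
np.set_printoptions(precision=4,suppress=True)
s=lambda u,v,z:pt("side",290+u/4-.4,120+v/4-.4,z)[:2]
c=lambda u,v,z:pt("scene",220+u/4-.4,110+v/4-.4,z)[:2]
R0=np.array([.5257,-.2345]);y=np.radians(-9.9);M=np.array([[np.cos(y),np.sin(y)],[-np.sin(y),np.cos(y)]])
for n,a,b,yb in[("sh",s(434,90,.066),c(170,108,.066),-111),("ram",s(356,184,.048),c(220,203,.048),-37),("jar",s(283,247,.058),c(274,262,.058),37),("mill",s(204,302,.067),c(327,317,.067),111)]:
    print(n,(M@(a-R0))*1000-[0,yb],(M@(b-R0))*1000-[0,yb])
E
```

```text
sh [-1.7013 -0.0199] [-2.9263 -2.6955]
ram [-1.0006  1.4098] [1.0617 2.4591]
jar [-4.2774  4.974 ] [1.3541 5.0144]
mill [-1.6986 -2.0632] [ 0.4883 -1.8927]
```

```bash
python3 - <<'E'
import cv2
a=cv2.imread("pics/s14f.png")[165:220,330:395];b=cv2.imread("pics/sc14f.png")[160:205,265:315]
cv2.imwrite("pics/j1.png",cv2.resize(a,None,fx=9,fy=9,interpolation=2));cv2.imwrite("pics/j2.png",cv2.resize(b,None,fx=11,fy=11,interpolation=2))
E
```

```text
(no output)
```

View pics/j1.png

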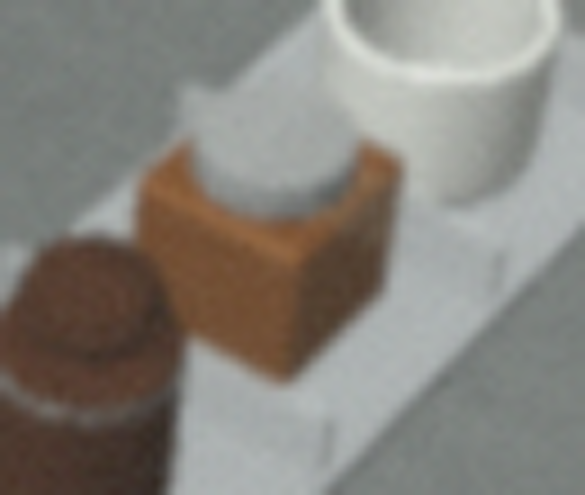

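View pics/j2.png

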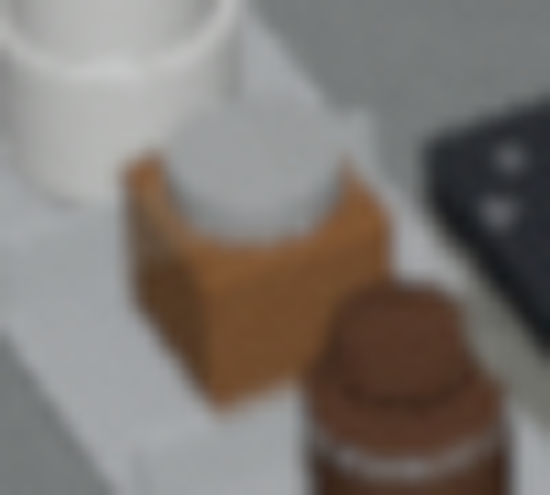

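```bash
python3 - <<'E'
from h import *
np.set_printoptions(precision=4,suppress=True)
s=lambda u,v,z:pt("side",330+u/9-.45,165+v/9-.45,z)[:2]
c=lambda u,v,z:pt("scene",265+u/11-.45,160+v/11-.45,z)[:2]
R0=np.array([.5257,-.2345]);y=np.radians(-9.9);M=np.array([[np.cos(y),np.sin(y)],[-np.sin(y),np.cos(y)]])
f=lambda a:(M@(a-R0))*1000-[0,37]
for n,a in[("L",s(143,195,.048)),("F",s(293,265,.048)),("R",s(400,165,.048)),("bF",s(285,380,.006)),("lid",s(276,138,.058)),("cL",c(130,178,.048)),("cF",c(213,275,.048)),("cR",c(385,230,.048)),("clid",c(256,160,.058)),("cbF",c(222,405,.006))]:print(n,f(a))
E
```

```text
L [16.9608 25.9929]
F [-22.5637  24.7006]
R [-23.2242 -18.7819]
bF [-20.4907  17.2787]
lid [-1.5667  1.3355]
cL [ 21.673  -17.2044]
cF [19.7601 19.7336]
cR [-18.2831  24.1097]
clid [0.3404 1.4438]
cbF [17.6041 13.9502]
```

>>> {"method": "servo_tool", "body": {
  "rows": [
    {"tx": 0, "ty": 0.05, "tz": 0, "rx": 0, "ry": 0, "rz": 0, "gripper": 1},
    {"tx": 0, "ty": 0.05, "tz": 0, "rx": 0, "ry": 0, "rz": 0, "gripper": 1},
    {"tx": 0, "ty": 0.05, "tz": 0, "rx": 0, "ry": 0, "rz": 0, "gripper": 1},
    {"tx": 0, "ty": 0.05, "tz": 0, "rx": 0, "ry": 0, "rz": 0, "gripper": 1},
    {"tx": 0, "ty": 0.05, "tz": 0, "rx": 0, "ry": 0, "rz": 0, "gripper": 1}
  ]
}}

```text
time: 32.62
ee_pos: [0.543, -0.1343, 0.2125]
ee_rot: [0.0, 0.996, -0.088, 0.0]
ft_force: [0.5, 0.3, 0.3]
opening: 0.0916
```

>>> {"method": "servo_tool", "body": {
  "rows": [
    {"tx": 0, "ty": 0.05, "tz": 0, "rx": 0, "ry": 0, "rz": 0, "gripper": 1},
    {"tx": 0, "ty": 0.05, "tz": 0, "rx": 0, "ry": 0, "rz": 0, "gripper": 1},
    {"tx": 0, "ty": 0.05, "tz": 0, "rx": 0, "ry": 0, "rz": 0, "gripper": 1},
    {"tx": 0, "ty": 0, "tz": 0, "rx": 0, "ry": 0, "rz": 0, "gripper": 1},
    {"tx": 0, "ty": 0, "tz": 0, "rx": 0, "ry": 0, "rz": 0, "gripper": 1}
  ]
}}

```text
time: 33.25
ee_pos: [0.5174, -0.2793, 0.2122]
ee_rot: [-0.0, 0.996, -0.088, -0.0]
ft_force: [0.6, 0.6, 0.5]
opening: 0.092
```

```bash
python3 cap.py w15; python3 -c "
import cv2
a=cv2.imread('pics/w15.png');cv2.imwrite('pics/w15c.png',cv2.resize(a[0:270,240:410],None,fx=4,fy=2.2*1,interpolation=2))"
```

```text
33.25 [ 0.51744021 -0.2793097   0.21219785] [-2.37697218e-04  9.96162113e-01 -8.75269850e-02 -1.20500917e-04]
```

View pics/w15.png

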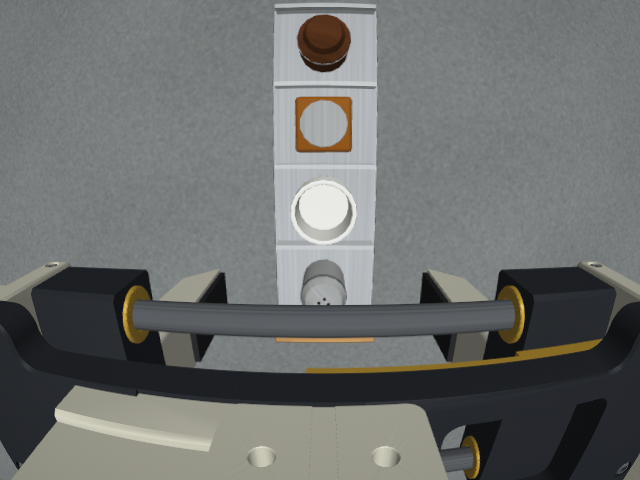

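View pics/w15c.png

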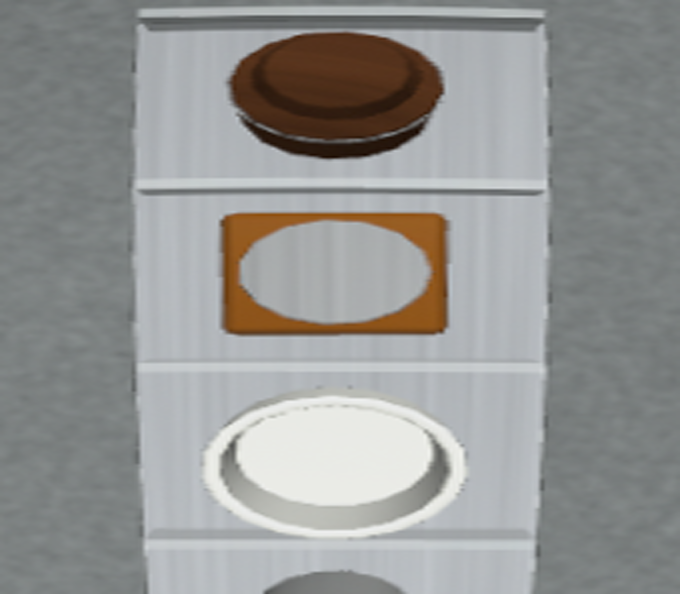

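```bash
python3 -c "
from plant import r
print(r.job_done()); print(r.get_obs()['time'])"
```

```text
the job is handed in; nothing more can be done
None
the job is handed in; nothing more can be done
```

All four containers are in the rack in the order they stood on the board. The shaker is in the bay beside the oak block, then the ramekin, the jar and the mill. I handed the job in at about 33 s of the 112 s allowed.

- **Placing:** I lowered each one in steps of 1 mm or less until a light contact of about 6–8 N, then released it and lifted straight up.
- **Last checks:** The final wrist picture shows the ramekin, jar and mill centred and upright, the jar square to its bay. The shaker's top was partly hidden there, so I checked it in the side and scene pictures, where it stands upright. The coasters stayed on the board, the look-alikes were not moved, and the gripper was open and clear of everything.
- **Where checks disagreed:** Most centre estimates from the side and scene pictures came out within 3 mm of the bay centres. My first reading of the jar from those blurred pictures was about 5 mm off, and its lower corners suggested a tilt. Re-reading its lid gave about 1.5 mm, and the wrist view showed the lid concentric with the glass, so I took the first reading as measurement error.

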